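# Check in a batch of turned wooden canisters

### The arm

A 6-joint arm with a two-finger parallel gripper is mounted at the origin on the work surface. World frame = base frame: x ahead of the robot, y to its left, z up, the work surface at z = 0. Lengths are in mm, angles in rad, forces in N, time in s.
With the tool pointing down it reaches from about 275 to 1000 mm from the base axis. Payload 8.4 kg.
Tool frame: the origin (TCP) lies between the finger pads; the fingertips stand 11 mm ahead of it and the grasp point (between the pads) lies 8 mm behind it; z points along the fingers, y is the direction in which the jaws open and shut (so a half turn about z gives the same grasp; the last joint's range is limited). The gripper opens to 85 mm and grips with 20 to 120 N. Pads are 22 mm wide; open, the fingers measure 114 mm over their backs; the gripper's body (76 mm by 85 mm) begins 54 mm behind the grasp point. The pads swing forward as they close: fully open they stand 13 mm farther back than shut.
Start: joints at [-1.105, 0.353, 1.633, -0, 1.155, -0.002], TCP at [281.826, -557.855, 242.281] pointing down, gripper open.
Joint ranges: [-2.63, 2.63], [-0.92, 2.1], [0.06, 2.66], [-1.3, 4.44], [0, 2.69], [-3.02, 3.02]. Speed limits (rad/s): [2.22, 2.22, 2.79, 3.14, 3.14, 3.14].

### API

Orientations are given as [roll, pitch, yaw] about the fixed x, y, z axes, in that order (R = Rz(yaw) Ry(pitch) Rx(roll)).
In Python, from rig import r, eyes gives the robot as it stands. The module is installed in compiled form; this text tells all that it offers.
- The arm moves only by the tool servo_tool, never from a script. Its argument "rows" is a list of rows, each a list of 3 entries, a list of its own where there are three numbers: the shift along the world's x, y, z in cm, then the turn about the world's z in rad, then the finger opening in cm, from 0 to 8.54. A call has 1 to 5 rows; each row shifts and turns the commanded pose from where the row before left it; what a row does not reach is not made up. A row lasts 1/12 s, in which the tool goes at most 41.7 mm and 7.16 degrees, less where a joint would pass 70% of its speed; a pose out of reach is approached as far as the arm can. A call is refused whole if a number of a shift passes 4.17 or a number of a turn 0.125, either way. A call with a gripper value outside its range is refused whole. The fingers move at their own pace and stop on an object; "squeeze" is the grip in N (left out, the last holds). Time passes only in rows, so rows that do not move let the fingers close. It gives the time, the measured TCP pose, the force and the opening at its end, in the units of the state.
- r.sense(): the state, without advancing time (a new reading comes with each control period).
- eyes.grab_frame(name): name is "scene" or "top" or "wrist"; returns a dict with "frame" (480x640x3 uint8, red, green, blue), "depth" (480x640 float32, mm along the optical axis (not along the pixel's ray), 0 where there is no reading), "vertical_fov" (degrees; the focal length in pixels is half the picture's height over the tangent of half this angle, whatever the lens; pixels are square), "cx", "cy" (the principal point, pixels), "camera_from_world" (4x4, takes a point from world to camera coordinates); the wrist camera has in their place "hand_eye" (4x4, takes a point from camera to tool coordinates, whose origin is the TCP and whose axes are the flange's). Camera axes: x right, y down, z forward; pixel columns grow to the right and rows downward; lengths in mm; the calibration is good to about 2 mm. A picture is of the moment at which its call begins: read the wrist's pose just before it.
- r.sign_off(): hands the job in, once; it reports no verdict.
The state is a dict: "clock": time; "qpos": joint angles; "qvel": joint speeds; "joint_efforts": joint torques, N m; "eef_pos": TCP position; "tcp_rot": TCP orientation; "contact_force": force on the tool from outside, world axes, zero at the start; "wrist_torque": the same for the moment, N m; "opening": opening from 0.0 (shut) to 1.0 (fully open).
Only numpy, scipy, OpenCV 4.12 (cv2) and the standard library are available. Lean on these libraries where they do the work, as an engineer would, in place of code of your own. Each camera call takes 0.05 s, during which the arm holds its last target.

### The job

Check in the wooden canisters on the bench (three or four of them): stand every one upright on the yellow strip, let go of, with its dark side mark turned squarely to the code reader, and then press the white, the yellow and the blue key fully down, one key at a time in that order; the yellow key takes the reading, so all canisters must still be standing right when it is down. Only then sort them: green tags upright in the green-rimmed tray, red tags upright in the red-rimmed tray. Leave the other things on the bench where they are.

Things in the scene. Friction and masses are not known exactly. Their poses are not given: they have to be found in the camera images.
- can_green1_mid (a point): Wooden canister, an upright cylinder 58 mm across and 66 mm tall, 180 g, with a round green tag on its lid; may be absent. Point: its centre, 33 mm over its underside. z is its axis, up when it stands; x points from the centre to the dark mark (16 x 30 mm) on its side; a short dark bar at the lid's rim shows the same side from above. Starts standing on the bench.
- can_green2_mid (a point): Wooden canister, an upright cylinder 58 mm across and 66 mm tall, 180 g, with a round green tag on its lid; may be absent. Point: its centre, 33 mm over its underside. z is its axis, up when it stands; x points from the centre to the dark mark (16 x 30 mm) on its side; a short dark bar at the lid's rim shows the same side from above. Starts standing on the bench.
- can_red1_mid (a point): Wooden canister, an upright cylinder 58 mm across and 66 mm tall, 180 g, with a round red tag on its lid; may be absent. Point: its centre, 33 mm over its underside. z is its axis, up when it stands; x points from the centre to the dark mark (16 x 30 mm) on its side; a short dark bar at the lid's rim shows the same side from above. Starts standing on the bench.
- can_red2_mid (a point): Wooden canister, an upright cylinder 58 mm across and 66 mm tall, 180 g, with a round red tag on its lid; may be absent. Point: its centre, 33 mm over its underside. z is its axis, up when it stands; x points from the centre to the dark mark (16 x 30 mm) on its side; a short dark bar at the lid's rim shows the same side from above. Starts standing on the bench.
- reader_strip (a point): Centre of the painted yellow strip on the bench (flat, no step) in front of the code reader, 70 mm wide along its x axis and 340 mm long along its y axis, at bench height. Its x axis points level to the reader, at right angles to the reader's window; the window face is 95 mm from this point.
- reader: The code reader, a fixed grey block 60 mm deep (x), 360 mm long (y) and 60 mm tall, with a long dark window with a red line on the face toward the strip. Origin: centre of its underside, 125 mm beyond the strip's centre along x. It reads along its whole length.
- pass_tray_in (a point): Centre of the inner floor of the green-rimmed tray (fixed), 5 mm over the bench: inside 230 mm along its x axis and 140 mm along its y axis, rim 5 mm thick, 12 mm over the bench. Room for two canisters side by side along x.
- reject_tray_in (a point): Centre of the inner floor of the red-rimmed tray (fixed), 5 mm over the bench: inside 230 mm along its x axis and 140 mm along its y axis, rim 5 mm thick, 12 mm over the bench. Room for two canisters side by side along x.
- key_white_top (a point): Centre of the top of the round white key (28 mm across) when up; z is up and it is pressed downward. The keys stand 53 mm apart in a row on the green key box (70 x 170 x 30 mm), in any order; their tops are 52 mm over the bench.
- key_white (a joint): Travel of the white spring key: 0 up, 0.006 m fully down; about 1.5 N starts it and 5 N takes it fully down. It springs back.
- key_yellow_top (a point): Centre of the top of the round yellow key (28 mm across) when up; z is up and it is pressed downward. The keys stand 53 mm apart in a row on the green key box (70 x 170 x 30 mm), in any order; their tops are 52 mm over the bench.
- key_yellow (a joint): Travel of the yellow spring key: 0 up, 0.006 m fully down; about 1.5 N starts it and 5 N takes it fully down. It springs back.
- key_blue_top (a point): Centre of the top of the round blue key (28 mm across) when up; z is up and it is pressed downward. The keys stand 53 mm apart in a row on the green key box (70 x 170 x 30 mm), in any order; their tops are 52 mm over the bench.
- key_blue (a joint): Travel of the blue spring key: 0 up, 0.006 m fully down; about 1.5 N starts it and 5 N takes it fully down. It springs back.
- tagbox: Fixed plywood box of spare tags, 70 x 140 x 40 mm, origin under its centre; not needed.
- coaster_center (a point): Loose wooden disc 40 mm across, 10 mm thick, at its centre; a bystander.
- offcut: Loose plywood offcut 35 x 50 x 12 mm, origin under its centre; a bystander.
- corkdisc_center (a point): Loose cork disc 34 mm across, 12 mm thick, at its centre; a bystander.
- brush: Loose brush 150 mm long; a bystander.
- screwdriver: Loose screwdriver 150 mm long; a bystander.
- gluejar: Closed jar 44 mm across and 50 mm tall, origin under it; a bystander.
Not all that is in view belongs to the job. What is shaped like the part that bears can_green2_mid but pink or purple is not meant.

How it is judged (in metres and radians):
On the way, in this order (a step that is already met when the one before it is completed fails the run):
1. every canister stands on the yellow strip, released, its mark turned to the reader within 17 degrees (x of can_green1_mid in the frame of reader_strip between -0.037 and 0.037 m and y of can_green1_mid in the frame of reader_strip between -0.15 and 0.15 m and height (world z) of each of can_green1_mid, can_green2_mid, can_red1_mid, can_red2_mid below 0.04 m and angle between each of can_green1_mid, can_green2_mid, can_red1_mid, can_red2_mid's own z axis and vertical below 0.1 rad and angle between the x axis of each of can_green1_mid, can_green2_mid, can_red1_mid, can_red2_mid and the x axis of reader_strip, either way round below 0.3 rad and x of reader in the frame of can_green1_mid above 0 m and contact force between each of can_green1, can_green2, can_red1, can_red2 and the fingers below 0.1 N and x of can_green2_mid in the frame of reader_strip between -0.037 and 0.037 m and y of can_green2_mid in the frame of reader_strip between -0.15 and 0.15 m and x of reader in the frame of can_green2_mid above 0 m and x of can_red1_mid in the frame of reader_strip between -0.037 and 0.037 m and y of can_red1_mid in the frame of reader_strip between -0.15 and 0.15 m and x of reader in the frame of can_red1_mid above 0 m and x of can_red2_mid in the frame of reader_strip between -0.037 and 0.037 m and y of can_red2_mid in the frame of reader_strip between -0.15 and 0.15 m and x of reader in the frame of can_red2_mid above 0 m), for 0.3 s.
2. the white key is pressed down alone (value of joint key_white above 0.0045 m and value of joint each of key_yellow, key_blue below 0.0015 m), for 0.1 s.
3. the yellow key is pressed down alone while every canister stands on the strip with its mark to the reader (all of step 1 and value of joint each of key_white, key_blue below 0.0015 m and value of joint key_yellow above 0.0045 m), for 0.1 s.
4. the blue key is pressed down alone (value of joint each of key_white, key_yellow below 0.0015 m and value of joint key_blue above 0.0045 m), for 0.1 s.
At the end, for the whole second after the job is handed in: Every canister present stands upright (within 6 degrees), at rest and released, on the floor of the tray of its tag's colour; all keys are up (x of can_green1_mid in the frame of pass_tray_in between -0.092 and 0.092 m and y of can_green1_mid in the frame of pass_tray_in between -0.048 and 0.048 m and z of can_green1_mid in the frame of pass_tray_in between 0.025 and 0.041 m and angle between each of can_green1_mid, can_green2_mid, can_red1_mid, can_red2_mid's own z axis and vertical below 0.1 rad and linear speed of each of can_green1, can_green2, can_red1, can_red2 below 0.02 m/s and contact force between each of can_green1, can_green2, can_red1, can_red2 and the fingers below 0.1 N and x of can_green2_mid in the frame of pass_tray_in between -0.092 and 0.092 m and y of can_green2_mid in the frame of pass_tray_in between -0.048 and 0.048 m and z of can_green2_mid in the frame of pass_tray_in between 0.025 and 0.041 m and x of can_red1_mid in the frame of reject_tray_in between -0.092 and 0.092 m and y of can_red1_mid in the frame of reject_tray_in between -0.048 and 0.048 m and z of can_red1_mid in the frame of reject_tray_in between 0.025 and 0.041 m and x of can_red2_mid in the frame of reject_tray_in between -0.092 and 0.092 m and y of can_red2_mid in the frame of reject_tray_in between -0.048 and 0.048 m and z of can_red2_mid in the frame of reject_tray_in between 0.025 and 0.041 m and value of joint each of key_white, key_yellow, key_blue below 0.0015 m); the robot touches nothing.
It fails at once if another loose thing on the bench is moved more than 5 cm (distance of any of coaster_center, offcut, corkdisc_center, brush, screwdriver, gluejar from where it was at the start of the episode above 0.05 m).
It fails at once if two keys are down at once (value of joint each of key_white, key_yellow above 0.004 m or value of joint each of key_white, key_blue above 0.004 m or value of joint each of key_yellow, key_blue above 0.004 m).
Of can_green1, can_green2, can_red1, can_red2 only 3 to 4 are there at a start; the rules pass over those that are not, and their reading is None.
At some moment in a run one of can_green1, can_green2, can_red1, can_red2 may be knocked a few centimetres aside while the robot is not near it.
It also fails if it takes over 210 s, if anything falls off the work surface, if the arm or the gripper's body presses on something with over 40 N, if the wrist force passes 120 N, or if a joint passes its speed limit or range.

## Working session

There is one attempt and no reset: what is moved stays moved. The work goes in short steps, Python scripts to look and compute and a tool call to move; the robot and the scene stay as the last step left them, time stands still between calls to the robot, and variables do not carry over. Pictures are saved under pics/ and viewed, and the job is handed in when it is done.

Besides the shell and the picture viewer there is one more tool, called by a JSON object that holds its "name" and its "arguments". servo_tool: Moves the arm, as the interface text tells. Its arguments: {"type":"object","properties":{"rows":{"type":"array"},"squeeze":{"type":"number"}},"required":["rows"]}

```bash
ls; mkdir -p pics
cat > h.py <<'E'
import numpy as np, cv2
from rig import r, eyes
def save(name,fn,img=None):
    f=eyes.grab_frame(name); cv2.imwrite('pics/'+fn,f['frame'][:,:,::-1]); return f
def K(f):
    h=f['frame'].shape[0]; return h/2/np.tan(np.radians(f['vertical_fov'])/2)
def ray(f,u,v,z,M=None):
    # pixel -> world at plane z
    fl=K(f); d=np.array([(u-f['cx'])/fl,(v-f['cy'])/fl,1.])
    T=np.linalg.inv(f['camera_from_world']) if M is None else M
    o=T[:3,3]; dw=T[:3,:3]@d
    return o+dw*(z-o[2])/dw[2]
def proj(f,p):
    c=f['camera_from_world']@np.append(p,1.); fl=K(f)
    return f['cx']+fl*c[0]/c[2], f['cy']+fl*c[1]/c[2]
E
python3 - <<'E'
from h import *
print(r.sense())
for n in ['scene','top','wrist']:
    f=save(n,n+'0.png'); print(n,f['vertical_fov'],f['cx'],f['cy'],f.get('camera_from_world'),f.get('hand_eye'))
E
```

```text
pics
{'clock': 0.0, 'qpos': array([-1.10541046e+00,  3.53621606e-01,  1.63416576e+00,  2.31897553e-05,
        1.15518636e+00, -2.42740495e-03]), 'qvel': array([ 0.00262321, -0.00092214,  0.00105627,  0.00069406,  0.00233559,
       -0.00078462]), 'joint_efforts': array([ 1.03979779e-03, -6.05249262e+01, -3.42070019e+01, -9.17054354e-05,
        9.27429210e-03, -3.37292168e-07]), 'eef_pos': array([ 281.61324976, -557.42923315,  241.56471409]), 'tcp_rot': array([-3.14021164e+00, -2.45550207e-05,  4.67803873e-01]), 'contact_force': array([ 0.15426211, -0.24000108, -0.30479807]), 'wrist_torque': array([ 0.06401312, -0.0203079 ,  0.02571438]), 'opening': 1.001438837276938}
scene 48.548075462651624 322.1456067152085 244.3971443580165 [[-1.91541511e-01  9.81483098e-01 -1.66651211e-03  9.19191844e+01]
 [ 8.31109359e-01  1.61291637e-01 -5.32205075e-01 -3.48297082e+02]
 [-5.22081491e-01 -1.03324418e-01 -8.46613832e-01  1.38513888e+03]
 [ 0.00000000e+00  0.00000000e+00  0.00000000e+00  1.00000000e+00]] None
top 46.930249561722526 332.10689911603083 233.55174499701482 [[-5.50073508e-03 -9.99982900e-01 -1.98532615e-03 -2.44965177e+00]
 [-9.94773008e-01  5.67449024e-03 -1.01953233e-01  4.75970148e+02]
 [ 1.01962756e-01  1.41413114e-03 -9.94787212e-01  1.15672278e+03]
 [ 0.00000000e+00  0.00000000e+00  0.00000000e+00  1.00000000e+00]] None
wrist 61.91166882579404 318.95333020396237 243.317053456597 None [[ 3.11776418e-04 -9.48411944e-01 -3.17040514e-01  8.15903115e+01]
 [ 9.99999951e-01  2.94367963e-04  1.02808033e-04  3.10248207e-01]
 [-4.17779641e-06 -3.17040530e-01  9.48411990e-01 -1.31933094e+02]
 [ 0.00000000e+00  0.00000000e+00  0.00000000e+00  1.00000000e+00]]
```

View pics/scene0.png

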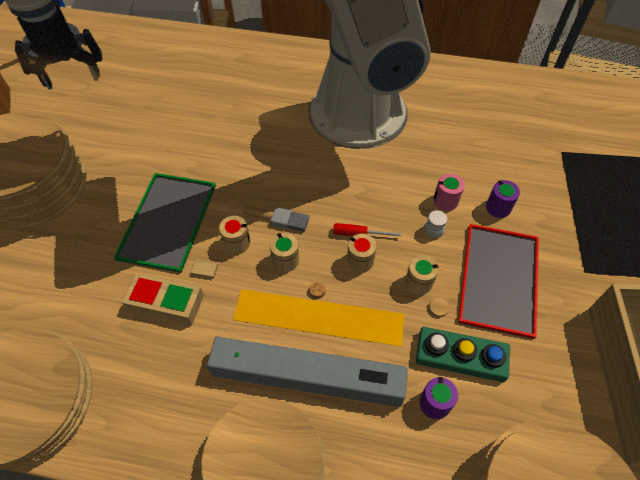

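View pics/top0.png

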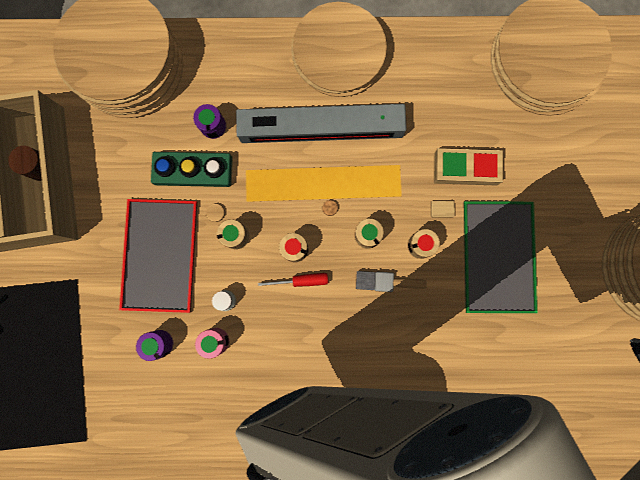

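View pics/wrist0.png

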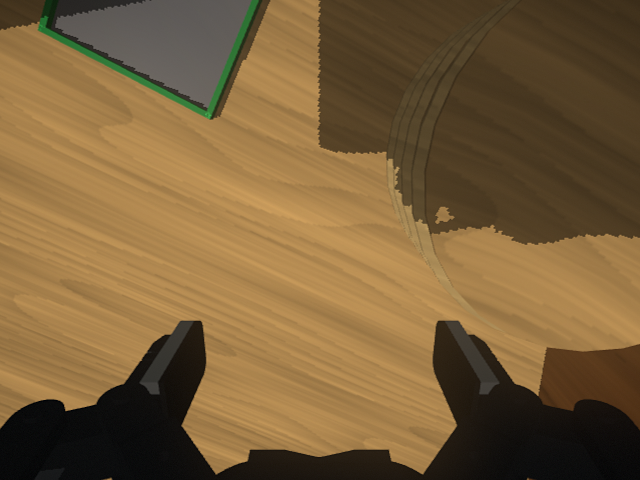

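The top view shows four wooden canisters: green (231,234), red (292,247), green (369,232) and red (425,243). The lookalikes are purple at (207,119) and (151,346) and pink at (210,343); the tag box has flat red and green squares at (470,165). I'll check the choice in one crop and measure.

```bash
cat > meas.py <<'E'
from h import *
def cans(f):
    im=f['frame']; hsv=cv2.cvtColor(im,cv2.COLOR_RGB2HSV)
    G=cv2.inRange(hsv,(55,120,50),(85,255,255)); R=cv2.inRange(hsv,(0,190,90),(6,255,255))|cv2.inRange(hsv,(174,190,90),(180,255,255))
    out=[]
    for n,m in(('G',G),('R',R)):
        m=cv2.morphologyEx(m,cv2.MORPH_OPEN,np.ones((3,3)))
        k,l,s,c=cv2.connectedComponentsWithStats(m)
        for i in range(1,k):
            if 100<s[i,4]<420 and abs(s[i,2]-s[i,3])<6: out.append((n,c[i],s[i,4]))
    res=[]
    for n,(u,v),a in out:
        p=ray(f,u,v,66)
        # ring sample for dark bar, radius ~ 22-27mm; also ring colour
        best=[];hues=[]
        for th in np.radians(np.arange(0,360,2)):
            vals=[]
            for rr in (20,22,24,26):
                q=p+rr*np.array([np.cos(th),np.sin(th),0]); x,y=proj(f,q)
                pt=cv2.getRectSubPix(im,(1,1),(float(x),float(y)))[0,0].astype(float); vals.append(pt.sum())
                hues.append(pt)
            best.append(np.mean(vals))
        b=np.array(best); w=np.clip(np.median(b)*0.75-b,0,None); ths=np.radians(np.arange(0,360,2))
        ang=np.angle((w*np.exp(1j*ths)).sum()) if w.sum()>0 else np.nan
        conc=abs((w*np.exp(1j*ths)).sum())/max(w.sum(),1e-9)
        res.append((n,(u,v),p,ang,conc,np.median(hues,axis=0),a))
    return res
if __name__=='__main__':
    np.set_printoptions(precision=1,suppress=True)
    f=eyes.grab_frame('top')
    for x in cans(f): print(x[0],np.round(x[1],1),x[2][:2],'ang',round(float(np.degrees(x[3])),1),round(float(x[4]),2),x[5],x[6])
E
python3 - <<'E'
from meas import *
np.set_printoptions(precision=1,suppress=True)
f=eyes.grab_frame('top'); im=f['frame']
for x in cans(f): print(x[0],np.round(x[1],1),x[2][:2],'ang',round(float(np.degrees(x[3])),1),round(float(x[4]),2),x[5],x[6])
cv2.imwrite('pics/crop1.png',cv2.resize(im[190:360,110:460],None,fx=2.2,fy=2.2,interpolation=cv2.INTER_CUBIC)[:,:,::-1])
hsv=cv2.cvtColor(im,cv2.COLOR_RGB2HSV)
def rect(mask,z,nm):
    m=cv2.morphologyEx(mask,cv2.MORPH_OPEN,np.ones((3,3))); cs,_=cv2.findContours(m,0,2)
    for c in cs:
        if cv2.contourArea(c)<300: continue
        rr=cv2.minAreaRect(c); b=cv2.boxPoints(rr); w=[ray(f,*p,z)[:2] for p in b]
        w=np.array(w); print(nm,np.round(rr[0]),'c',w.mean(0),'edges',np.linalg.norm(w[0]-w[1]),np.degrees(np.arctan2(*(w[1]-w[0])[::-1])),np.linalg.norm(w[1]-w[2]))
Y=cv2.inRange(hsv,(21,200,150),(30,255,255)); rect(Y,0,'Y')
rect(cv2.inRange(hsv,(0,190,90),(6,255,255))|cv2.inRange(hsv,(174,190,90),(180,255,255)),12,'R')
rect(cv2.inRange(hsv,(55,100,40),(85,255,255)),12,'G')
for nm,lo,hi in(('white',(0,0,180),(180,40,255)),('yellow',(22,180,150),(32,255,255)),('blue',(100,150,80),(120,255,255))):
    m=cv2.inRange(hsv,lo,hi)[150:185,150:235]; k,l,s,c=cv2.connectedComponentsWithStats(m)
    i=1+s[1:,4].argmax(); u,v=c[i]+[150,150]; print(nm,u,v,s[i],ray(f,u,v,52))
E
```

```text
G [206.  116.5] [721.1 259.1] ang -170.8 1.0 [ 98.  36. 119.] 193
G [230.1 232.6] [474.9 205.2] ang 107.8 1.0 [215. 175. 113.] 196
G [369.1 231.6] [475.3 -81.5] ang -145.2 1.0 [214. 175. 113.] 195
G [208.6 343.7] [249.4 245.5] ang -82.4 1.0 [234. 136. 157.] 205
G [149.5 346.2] [245.1 365. ] ang -142.8 1.0 [124.  60. 143.] 217
R [425.3 242.4] [ 452.2 -196.8] ang 104.9 1.0 [212. 175. 113.] 203
R [292.5 246.3] [445.8  76.4] ang -114.0 1.0 [214. 176. 114.] 207
R [310. 280.] c [378.6  42.8] edges 72.85693658317571 -90.31848243675546 23.46766615384056
R [485. 165.] c [ 625.9 -340. ] edges 48.14549409257208 -90.34361569540876 48.96661388633744
G [454. 164.] c [ 628.6 -272.4] edges 48.16548011998438 -90.3438299081698 48.98302949696311
G [190. 168.] c [622.2 304.5] edges 72.0383244982048 0.3985306837523427 170.81056454441793
white 211.93548387096774 166.43010752688173 [57 11 11 12 93] [617.1 248.   52. ]
yellow 187.05982905982907 165.4017094017094 [ 31  10  13  12 117] [619.7 300.6  52. ]
blue 162.12698412698413 164.84920634920636 [  6   9  13  13 126] [621.2 353.4  52. ]
```

```bash
sleep 1
```

```text
(no output)
```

View pics/crop1.png

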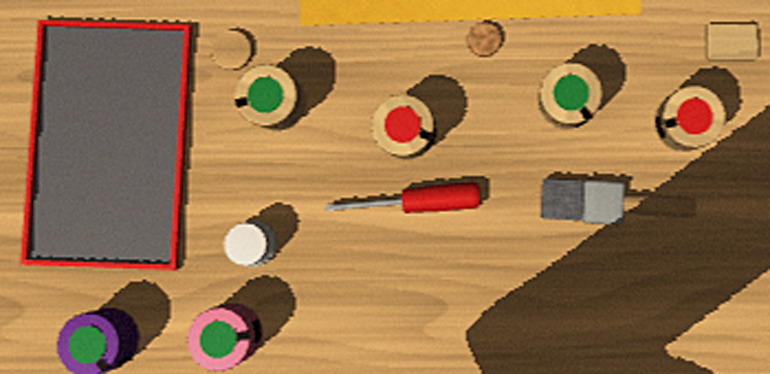

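The crop confirms four wooden canisters and two painted lookalikes. Next I locate the strip, trays and reader.

Run:
```python
from h import *
np.set_printoptions(precision=1,suppress=True)
f=eyes.grab_frame('top'); im=f['frame']; hsv=cv2.cvtColor(im,cv2.COLOR_RGB2HSV)
print(hsv[182,324],hsv[182,300],hsv[200,121+20],hsv[250,466],hsv[250,536],hsv[225,465],hsv[104,380])
def rect(mask,z,nm,lo=300):
    cs,_=cv2.findContours(mask,0,2)
    for c in cs:
        if cv2.contourArea(c)<lo: continue
        rr=cv2.minAreaRect(c); b=cv2.boxPoints(rr); w=np.array([ray(f,*p,z)[:2] for p in b])
        print(nm,np.round(rr[0]),'c',w.mean(0),'L',np.linalg.norm(w[0]-w[1]),np.degrees(np.arctan2(*(w[1]-w[0])[::-1])),np.linalg.norm(w[1]-w[2]))
h,s,v=hsv[182,324]
Y=cv2.inRange(hsv,(int(h)-3,200,int(v)-50),(int(h)+3,255,255)); Y[:150]=0;Y[210:]=0; Y[:,:240]=0; rect(Y,0,'strip')
R=cv2.inRange(hsv,(0,180,60),(8,255,255))|cv2.inRange(hsv,(172,180,60),(180,255,255)); R[:,205:]=0; rect(R,12,'red')
Gm=cv2.inRange(hsv,(50,80,20),(90,255,255)); Gm[:,:455]=0; Gm[:192]=0; rect(Gm,12,'green')
# grey reader
for x,y in((215,211),(330,207),(443,208),(222,300)): print(x,y,ray(f,x,y,10))
s=eyes.grab_frame('scene')
for nm,p in(('corner1',(235,315)),('c2',(402,342)),('c3',(404,314)),('c4',(240,292))): print(nm,ray(s,*p,0))
```

```text
[ 20 210 226] [ 20 204 226] [  0 216 228] [ 67 202  58] [ 14 142  90] [ 66 204 106] [ 16 102  65]
strip [323. 183.] c [590.9  14.6] L 339.9951321162108 -88.38138537484468 69.6056173840542
red [158. 255.] c [433.3 370.5] L 243.74702685097213 -1.5313497571974262 154.33733732817447
green [500. 256.] c [ 426.9 -365.6] L 154.25661026575244 -89.19761220317386 241.71464802158587
215 211 [528.1 249.   10. ]
330 207 [535.4  -0.8  10. ]
443 208 [ 531.8 -246.2   10. ]
222 300 [336. 231.  10.]
corner1 [ 620.5 -152.2    0. ]
c2 [613.7 186.    0. ]
c3 [553.1 183.1   0. ]
c4 [ 568.3 -156.5    0. ]
```

{"name": "servo_tool", "arguments": {"rows": [[[1.7,3.6,-0.8],0,8.5],[[1.7,3.6,-0.8],0,8.5],[[1.7,3.6,-0.8],0,8.5],[[1.7,3.6,-0.8],0,8.5],[[1.7,3.6,-0.8],0,8.5]], "squeeze": 40}}

```text
clock: 0.72
eef_pos: [367.2, -376.3, 202.0]
tcp_rot: [3.141, -0.0, 0.467]
contact_force: [0.7, 0.3, -1.1]
opening: 0.994
```

{"name": "servo_tool", "arguments": {"rows": [[[1.7,3.6,-0.8],0,8.5],[[1.7,3.6,-0.8],0,8.5],[[1.7,3.6,-0.8],0,8.5],[[1.7,3.6,-0.8],0,8.5],[[1.7,3.6,-0.8],0,8.5]]}}

```text
clock: 1.13
eef_pos: [452.4, -196.1, 162.2]
tcp_rot: [3.141, -0.0, 0.468]
contact_force: [0.5, -0.2, -0.4]
opening: 0.998
```

```bash
cat >> h.py <<'E'
from scipy.spatial.transform import Rotation as Ro
def wristM(f):
    st=r.sense(); return _T(st)@f['hand_eye']
def _T(st):
    T=np.eye(4); T[:3,:3]=Ro.from_euler('xyz',st['tcp_rot']).as_matrix(); T[:3,3]=st['eef_pos']; return T
def wgrab(fn):
    T=_T(r.sense()); f=save('wrist',fn); M=T@f['hand_eye']; f['camera_from_world']=np.linalg.inv(M); return f
E
python3 - <<'E'
from h import *
f=wgrab('w1.png'); print(proj(f,[452,-197,66]),proj(f,[452,-168,66]))
import meas
for x in meas.cans(eyes.grab_frame('top')): print(x[0],x[2][:2],np.degrees(x[3]),x[5])
E
```

```text
(np.float64(319.36337051255464), np.float64(252.91132029831712)) (np.float64(275.90983315961796), np.float64(232.25334324742343))
G [721.01483454 259.03930699] -170.76999262844663 [ 99.  37. 121.]
G [474.86052024 205.23165382] 107.8022273229206 [218. 178. 116.]
G [475.26420009 -81.48139832] -145.15151980908144 [217.  177.5 115. ]
G [249.18105422 245.4860436 ] -81.87575219245555 [236. 139. 160.]
G [245.11650103 364.95947754] -142.76214460285607 [127.  60. 146.]
R [445.71760745  76.31865275] -113.86912339556287 [217. 180. 116.]
```

View pics/w1.png

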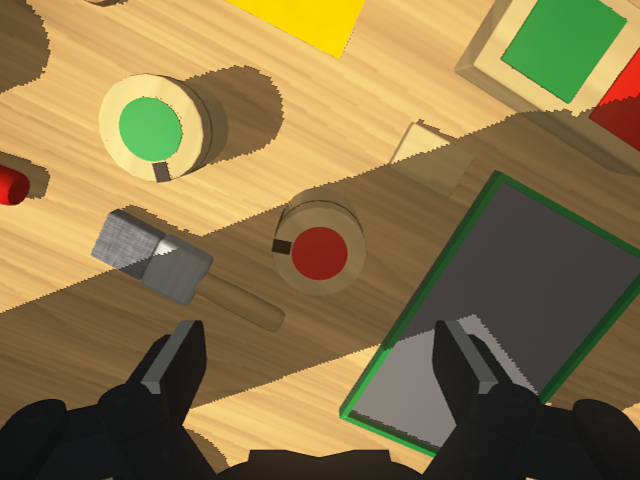

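Run:
```python
from h import *
f=wgrab('w2.png'); print(ray(f,283,322,8),ray(f,198,290,8),ray(f,345,405,12), ray(f,500,172,12))
p=np.array([452,-197,0.]);t=np.radians(26.8);y=np.array([np.sin(t),-np.cos(t),0]);x=np.array([np.cos(t),np.sin(t),0])
for s in(1,-1):
  for d in(42,57):
    for w in (-11,11): print(s,d,w,p+s*d*y+w*x)
```

```text
[ 368.02366954 -204.190139      8.        ] [ 363.19965865 -132.82831112    8.        ] [ 321.97478253 -285.2998097    12.        ] [ 546.30120843 -287.62280759   12.        ]
1 42 -11 [ 461.11841271 -239.44825732    0.        ]
1 42 11 [ 480.75530071 -229.52895143    0.        ]
1 57 -11 [ 467.88157582 -252.8370446     0.        ]
1 57 11 [ 487.51846382 -242.9177387     0.        ]
-1 42 -11 [ 423.24469929 -164.47104857    0.        ]
-1 42 11 [ 442.88158729 -154.55174268    0.        ]
-1 57 -11 [ 416.48153618 -151.0822613     0.        ]
-1 57 11 [ 436.11842418 -141.1629554     0.        ]
```

{"name": "servo_tool", "arguments": {"rows": [[[0,-0.1,-4.0],0,8.5],[[0,0,-4.0],0,8.5],[[0,0,-3.2],0,8.5],[[0,0,-2.5],0,8.5],[[0,0,0],0,5.0]]}}

```text
clock: 1.7
eef_pos: [448.7, -198.7, 21.5]
tcp_rot: [-3.136, 0.004, 0.467]
contact_force: [-1.3, 0.2, -0.3]
opening: 0.875
```

{"name": "servo_tool", "arguments": {"rows": [[[0,0,0],0,5.0],[[0,0,0],0,5.0],[[0,0,0],0,5.0],[[0,0,0],0,5.0]]}}

```text
clock: 2.03
eef_pos: [452.9, -199.6, 26.9]
tcp_rot: [3.139, -0.002, 0.468]
contact_force: [0.2, 0.0, -2.6]
opening: 0.673
```

{"name": "servo_tool", "arguments": {"rows": [[[0,0,3],0,5.0],[[0,0,4],0,5.0],[[0,0,3],-0.12,5.0],[[1.4,0.8,0],-0.12,5.0],[[1.4,0.8,0],-0.12,5.0]]}}

```text
clock: 2.45
eef_pos: [481.6, -183.7, 129.0]
tcp_rot: [3.139, -0.006, 0.101]
contact_force: [0.7, -0.7, -2.6]
opening: 0.673
```

{"name": "servo_tool", "arguments": {"rows": [[[1.4,0.8,0],-0.12,5.0],[[1.4,0.8,0],-0.12,5.0],[[1.4,0.8,0],-0.12,5.0],[[1.4,0.8,0],-0.12,5.0],[[1.4,0.8,0],-0.12,5.0]]}}

```text
clock: 2.87
eef_pos: [550.7, -142.5, 126.6]
tcp_rot: [-3.141, -0.002, -0.498]
contact_force: [0.3, -0.1, -2.0]
opening: 0.666
```

{"name": "servo_tool", "arguments": {"rows": [[[1.4,0.8,0],-0.12,5.0],[[1.4,0.8,0],-0.12,5.0],[[1.4,0.8,0],-0.12,5.0],[[0.2,0.2,0],-0.12,5.0],[[0,0,-1],-0.12,5.0]]}}

```text
clock: 3.28
eef_pos: [596.5, -116.4, 118.1]
tcp_rot: [-3.137, -0.003, -1.097]
contact_force: [0.1, 0.8, -2.3]
opening: 0.671
```

{"name": "servo_tool", "arguments": {"rows": [[[0,0,-2.5],-0.12,5.0],[[0,0,-1],-0.12,5.0],[[0,0,-1.0],0,5.0]]}}

```text
clock: 3.53
eef_pos: [593.6, -116.8, 70.3]
tcp_rot: [-3.141, -0.0, -1.338]
contact_force: [0.4, 0.2, -3.1]
opening: 0.672
```

{"name": "servo_tool", "arguments": {"rows": [[[0.1,0.1,-2],0,5.0],[[0,0,-1.5],0,5.0],[[0,0,-0.7],0,5.0],[[0,0,-0.2],0,5.0],[[0,0,0],0,6.8]]}}

```text
clock: 3.95
eef_pos: [595.1, -115.9, 26.8]
tcp_rot: [-3.141, -0.0, -1.33]
contact_force: [0.4, -0.2, -0.0]
opening: 0.786
```

{"name": "servo_tool", "arguments": {"rows": [[[0,0,0],0,6.9],[[0,0,0],0,6.9],[[0,0,0],0,6.9]]}}

```text
clock: 4.2
eef_pos: [595.6, -116.0, 27.3]
tcp_rot: [-3.14, -0.001, -1.332]
contact_force: [0.4, -0.4, -0.2]
opening: 0.805
```

{"name": "servo_tool", "arguments": {"rows": [[[0,0,2],0,6.9],[[0,0,4],0,8.5],[[0,0,4],0,8.5],[[-3,0.85,0],0.095,8.5],[[-3,0.85,0],0.095,8.5]]}}

```text
clock: 4.62
eef_pos: [537.6, -99.4, 129.7]
tcp_rot: [-3.135, -0.005, -1.138]
contact_force: [-0.1, 0.2, -0.8]
opening: 0.996
```

{"name": "servo_tool", "arguments": {"rows": [[[-3,0.85,0],0.095,8.5],[[-3,0.85,0],0,8.5],[[0,0,0],0,8.5]]}}

```text
clock: 4.87
eef_pos: [468.6, -80.4, 125.9]
tcp_rot: [3.138, 0.004, -1.046]
contact_force: [0.5, -0.4, -0.4]
opening: 0.992
```

Run:
```python
from h import *
import meas
f=wgrab('w3.png')
for x in meas.cans(eyes.grab_frame('top')): print(x[0],x[2][:2].round(1),round(float(np.degrees(x[3])),1),x[5])
print(r.sense()['eef_pos'],r.sense()['tcp_rot'])
print(proj(f,[475,-81.5,66]))
```

```text
G [721.  259.1] -170.8 [102.  38. 125.]
G [474.8 205.3] 107.7 [223. 182. 118.]
G [249.5 245.6] -82.5 [239. 143. 164.]
G [244.8 365. ] -142.2 [130.  63. 150.]
R [445.8  76.3] -114.2 [222. 185. 120.]
[474.43094031 -81.7056009  127.02913187] [-3.14067658e+00 -7.33635297e-04 -1.04704055e+00]
(np.float64(308.56331164390775), np.float64(267.9194414917014))
```

View pics/w3.png

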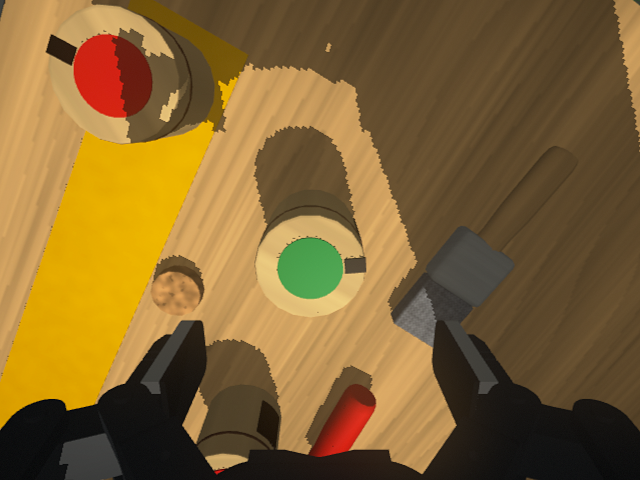

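Run:
```python
from h import *
f=wgrab('w4.png')
for p in((393,312),(430,346),(455,228),(513,265)): print(p,ray(f,*p,8).round(),ray(f,*p,15).round())
for p in((350,375),(375,395),(310,455)): print(p,ray(f,*p,15).round())
p=np.array([475,-81.5,0.]);t=-1.047;y=np.array([np.sin(t),-np.cos(t),0]);x=np.array([np.cos(t),np.sin(t),0])
for d in(42,57):
    for w in (-11,11): print(d,w,(p+d*y+w*x).round())
```

```text
(393, 312) [403. -62.   8.] [406. -65.  15.]
(430, 346) [365. -52.   8.] [369. -55.  15.]
(455, 228) [ 402. -134.    8.] [ 405. -134.   15.]
(513, 265) [ 353. -132.    8.] [ 357. -133.   15.]
(350, 375) [405.  -6.  15.]
(375, 395) [380.  -1.  15.]
(310, 455) [393.  73.  15.]
42 -11 [433. -93.   0.]
42 11 [ 444. -112.    0.]
57 -11 [ 420. -100.    0.]
57 11 [ 431. -120.    0.]
```

{"name": "servo_tool", "arguments": {"rows": [[[0,0,-4.0],0,8.5],[[0,0,-3.5],0,8.5],[[0,0,-2],0,8.5],[[0,0,-0.6],0,8.5],[[0,0,0],0,8.5]]}}

```text
clock: 5.43
eef_pos: [474.9, -81.9, 24.0]
tcp_rot: [3.14, 0.001, -1.047]
contact_force: [-1.2, -0.1, 0.3]
opening: 0.996
```

{"name": "servo_tool", "arguments": {"rows": [[[0,0,0],0,5.0],[[0,0,0],0,5.0],[[0,0,0],0,5.0],[[0,0,0],0,5.0],[[0,0,0],0,5.0]]}}

```text
clock: 5.85
eef_pos: [476.2, -82.1, 26.8]
tcp_rot: [-3.139, -0.002, -1.047]
contact_force: [-0.8, -0.8, 6.9]
opening: 0.668
```

{"name": "servo_tool", "arguments": {"rows": [[[0,0,3],0,5.0],[[0,0,4],0.122,5.0],[[0,0,2.5],0.122,5.0],[[0,0,0],0.122,5.0],[[0.6,0.2,0],0.122,5.0]]}}

```text
clock: 6.27
eef_pos: [481.5, -80.2, 123.0]
tcp_rot: [-3.14, -0.004, -0.553]
contact_force: [-0.7, -0.3, -2.5]
opening: 0.669
```

{"name": "servo_tool", "arguments": {"rows": [[[1.2,0.5,0],0.122,5.0],[[1.2,0.5,0],0.122,5.0],[[1.2,0.5,0],0.122,5.0],[[1.2,0.5,0],0.122,5.0],[[1.2,0.5,0],0.122,5.0]]}}

```text
clock: 6.68
eef_pos: [541.5, -54.6, 121.1]
tcp_rot: [3.141, -0.001, 0.057]
contact_force: [0.5, 0.8, -1.6]
opening: 0.671
```

{"name": "servo_tool", "arguments": {"rows": [[[1.2,0.5,0],0.122,5.0],[[1.2,0.5,0],0.122,5.0],[[1.2,0.5,0],0.122,5.0],[[1.2,0.4,0],0.122,5.0],[[0.2,0.1,0],0.122,5.0]]}}

```text
clock: 7.1
eef_pos: [593.0, -34.3, 121.3]
tcp_rot: [3.14, -0.002, 0.667]
contact_force: [-0.9, 0.2, -1.9]
opening: 0.67
```

{"name": "servo_tool", "arguments": {"rows": [[[0,0,0],0.122,5.0],[[0,0,0],0.122,5.0],[[0,0,-1],0.122,5.0],[[0,0,-1.5],0.122,5.0],[[0,0,-1.5],0.122,5.0]]}}

```text
clock: 7.52
eef_pos: [591.5, -34.8, 81.1]
tcp_rot: [3.139, -0.001, 1.277]
contact_force: [-0.2, 0.3, -1.8]
opening: 0.672
```

{"name": "servo_tool", "arguments": {"rows": [[[0,0,0],0.122,5.0],[[0,0,0],0.122,5.0],[[0,0,0],0,5.0]]}}

```text
clock: 7.77
eef_pos: [590.8, -34.8, 80.6]
tcp_rot: [3.141, -0.0, 1.52]
contact_force: [0.0, 0.2, -1.4]
opening: 0.67
```

{"name": "servo_tool", "arguments": {"rows": [[[0,0,-2.5],0,5.0],[[0,0,-2],0,5.0],[[0,0,-0.7],0,5.0],[[0,0,-0.2],0,5.0],[[0,0,0],0,5]]}}

```text
clock: 8.18
eef_pos: [590.5, -34.8, 26.9]
tcp_rot: [-3.141, -0.0, 1.512]
contact_force: [0.4, 0.4, -2.1]
opening: 0.67
```

{"name": "servo_tool", "arguments": {"rows": [[[0,0,0],0,6.9],[[0,0,0],0,6.9],[[0,0,0],0,6.9]]}}

```text
clock: 8.43
eef_pos: [591.5, -34.9, 27.0]
tcp_rot: [3.14, -0.0, 1.514]
contact_force: [0.5, -0.5, 0.3]
opening: 0.806
```

{"name": "servo_tool", "arguments": {"rows": [[[0,0,2],0,6.9],[[0,0,4],0,8.5],[[0,0,4],-0.116,8.5],[[-1.4,1.1,0],-0.116,8.5],[[-1.4,1.1,0],-0.116,8.5]]}}

```text
clock: 8.85
eef_pos: [565.3, -13.0, 129.6]
tcp_rot: [3.135, -0.003, 1.159]
contact_force: [-0.6, 1.0, -0.8]
opening: 1.0
```

{"name": "servo_tool", "arguments": {"rows": [[[-1.4,1.1,0],-0.116,8.5],[[-1.4,1.1,0],-0.116,8.5],[[-1.4,1.1,0],-0.116,8.5],[[-1.4,1.1,0],-0.116,8.5],[[-1.4,1.1,0],-0.116,8.5]]}}

```text
clock: 9.27
eef_pos: [492.4, 42.6, 126.7]
tcp_rot: [3.141, -0.001, 0.58]
contact_force: [-0.3, 0.1, 0.1]
opening: 0.997
```

{"name": "servo_tool", "arguments": {"rows": [[[-1.4,1.1,0],-0.116,8.5],[[-1.4,1.1,0],-0.116,8.5],[[-1.4,1.1,0],-0.116,8.5],[[-0.5,0.1,0],-0.116,8.5],[[0,0,0],-0.116,8.5]]}}

```text
clock: 9.68
eef_pos: [444.5, 76.7, 126.6]
tcp_rot: [-3.142, 0.0, 0.001]
contact_force: [-0.0, 0.4, -0.0]
opening: 0.993
```

Run:
```python
from h import *
import meas
f=wgrab('w5.png')
for x in meas.cans(eyes.grab_frame('top')): print(x[0],x[2][:2].round(1),round(float(np.degrees(x[3])),1),x[5])
print(r.sense()['eef_pos'],r.sense()['tcp_rot'])
print(proj(f,[446,76.3,66]))
```

```text
G [721.1 259.1] -170.7 [111.  42. 136.]
G [591.1 -37.2] 3.5 [107.  84.  54.]
G [249.5 245.7] nan [245.  159.  180.5]
G [245.2 364.9] -143.0 [141.   68.  161.5]
R [ 595.5 -117.4] 2.2 [101.  81.  51.]
[445.87071974  76.39919365 126.7357585 ] [-3.14145143e+00 -9.42525412e-04  4.68763393e-03]
(np.float64(319.1309601784646), np.float64(272.21285628589493))
```

View pics/w5.png

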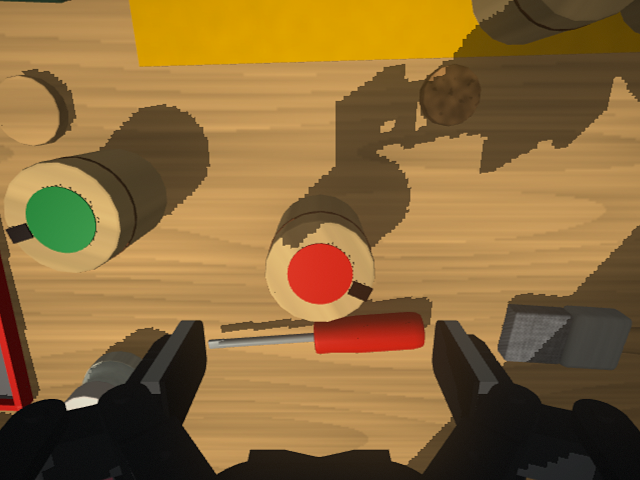

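{"name": "servo_tool", "arguments": {"rows": [[[0,0,-4.0],0,8.5],[[0,0,-3.5],0,8.5],[[0,0,-2],0,8.5],[[0,0,-0.6],0,8.5],[[0,0,0],0,8.5]]}}

```text
clock: 10.2
eef_pos: [445.1, 75.9, 24.2]
tcp_rot: [3.141, 0.003, 0.009]
contact_force: [-0.3, -0.2, 0.2]
opening: 0.995
```

{"name": "servo_tool", "arguments": {"rows": [[[0,0,0],0,5.0],[[0,0,0],0,5.0],[[0,0,0],0,5.0],[[0,0,0],0,5.0],[[0,0,0],0,5.0]]}}

```text
clock: 10.62
eef_pos: [447.0, 76.3, 26.8]
tcp_rot: [-3.141, -0.003, 0.007]
contact_force: [-1.6, -0.2, 7.1]
opening: 0.672
```

{"name": "servo_tool", "arguments": {"rows": [[[0,0,3],0,5.0],[[0,0,4],0.12,5.0],[[0,0,2.5],0.12,5.0],[[1,-0.1,0],0.12,5.0],[[1.4,-0.2,0],0.12,5.0]]}}

```text
clock: 11.03
eef_pos: [470.7, 73.4, 123.2]
tcp_rot: [3.14, -0.004, 0.494]
contact_force: [0.1, 0.2, -1.3]
opening: 0.67
```

{"name": "servo_tool", "arguments": {"rows": [[[1.4,-0.2,0],0.12,5.0],[[1.4,-0.2,0],0.12,5.0],[[1.4,-0.2,0],0.12,5.0],[[1.4,-0.2,0],0.12,5.0],[[1.4,-0.2,0],0.12,5.0]]}}

```text
clock: 11.45
eef_pos: [540.6, 63.0, 121.3]
tcp_rot: [3.141, -0.001, 1.093]
contact_force: [0.1, 0.1, -2.2]
opening: 0.671
```

{"name": "servo_tool", "arguments": {"rows": [[[1.4,-0.2,0],0.12,5.0],[[1.4,-0.2,0],0.12,5.0],[[1.4,0,0],0.12,5.0],[[0.6,0,0],0.12,5.0],[[0,0,0],0.12,5.0]]}}

```text
clock: 11.87
eef_pos: [589.6, 59.1, 121.4]
tcp_rot: [3.139, 0.0, 1.693]
contact_force: [-0.7, -0.4, -1.7]
opening: 0.667
```

{"name": "servo_tool", "arguments": {"rows": [[[0,0,-1.5],0.12,5.0],[[0,0,-2],0.12,5.0],[[0,0,-0.5],0.098,5.0],[[0,0,0],0,5.0]]}}

```text
clock: 12.2
eef_pos: [586.7, 59.0, 79.5]
tcp_rot: [-3.14, -0.001, 2.03]
contact_force: [-0.4, -0.3, -0.9]
opening: 0.669
```

{"name": "servo_tool", "arguments": {"rows": [[[0.3,0.1,-2.5],0,5.0],[[0,0,-2],0,5.0],[[0,0,-0.7],0,5.0],[[0,0,-0.2],0,5.0],[[0,0,0],0,5]]}}

```text
clock: 12.62
eef_pos: [590.8, 60.1, 27.2]
tcp_rot: [-3.141, -0.0, 2.023]
contact_force: [0.4, 0.9, -1.2]
opening: 0.667
```

{"name": "servo_tool", "arguments": {"rows": [[[0,0,0],0,6.9],[[0,0,0],0,6.9],[[0,0,0],0,6.9]]}}

```text
clock: 12.87
eef_pos: [591.5, 60.2, 27.2]
tcp_rot: [3.14, 0.001, 2.024]
contact_force: [-0.4, 0.4, 0.3]
opening: 0.809
```

{"name": "servo_tool", "arguments": {"rows": [[[0,0,2],0,6.9],[[0,0,4],0,8.5],[[0,0,4],0.121,8.5],[[-1.2,1.4,0],0.121,8.5],[[-1.2,1.4,0],0.121,8.5]]}}

```text
clock: 13.28
eef_pos: [569.2, 88.3, 129.8]
tcp_rot: [3.136, 0.004, 2.392]
contact_force: [-0.2, 0.6, -0.9]
opening: 0.994
```

{"name": "servo_tool", "arguments": {"rows": [[[-1.2,1.4,0],0.121,8.5],[[-1.2,1.4,0],0.121,8.5],[[-1.2,1.5,0],0.121,8.5],[[-1.2,1.5,0],0.121,8.5],[[-1.2,1.5,0],0.121,8.5]]}}

```text
clock: 13.7
eef_pos: [506.4, 161.8, 126.8]
tcp_rot: [3.141, 0.001, 2.998]
contact_force: [0.3, 0.0, -0.4]
opening: 0.996
```

{"name": "servo_tool", "arguments": {"rows": [[[-1.2,1.5,0],0.121,8.5],[[-1.1,1.5,0],0.121,8.5],[[-0.9,1.4,0],0.121,8.5],[[0,0,0],0.121,8.5],[[0,0,0],0,8.5]]}}

```text
clock: 14.12
eef_pos: [474.6, 205.9, 126.8]
tcp_rot: [3.142, 0.001, -2.8]
contact_force: [-0.0, -0.3, 0.6]
opening: 0.997
```

Run:
```python
from h import *
import meas
f=wgrab('w6.png')
for x in meas.cans(eyes.grab_frame('top')): print(x[0],x[2][:2].round(1),round(float(np.degrees(x[3])),1),x[5])
print(r.sense()['eef_pos'],r.sense()['tcp_rot'])
print(proj(f,[474.9,205.3,66]))
```

```text
G [721. 259.] -170.9 [112.  42. 137.]
G [590.7 -37.3] 3.7 [103.  81.  51.]
R [ 595.4 -117.8] 3.1 [102.  82.  52.]
R [592.7  58.6] 0.9 [102.  82.  52.]
[475.10935029 205.21567338 126.68723845] [-3.14152017e+00  8.24456257e-04 -2.81050977e+00]
(np.float64(318.134517468059), np.float64(274.5331013140299))
```

View pics/w6.png

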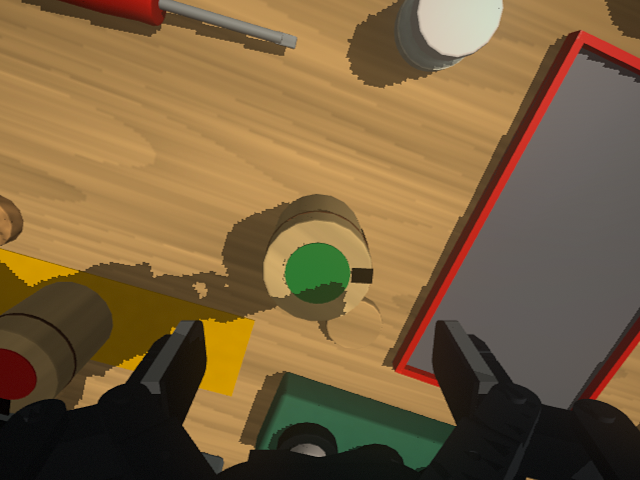

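{"name": "servo_tool", "arguments": {"rows": [[[0,0,-4.0],0,8.5],[[0,0,-3.5],0,8.5],[[0,0,-2],0,8.5],[[0,0,-0.6],0,8.5],[[0,0,0],0,8.5]]}}

```text
clock: 14.63
eef_pos: [474.2, 204.3, 24.0]
tcp_rot: [-3.141, -0.003, -2.81]
contact_force: [-0.1, 0.4, 0.2]
opening: 0.992
```

{"name": "servo_tool", "arguments": {"rows": [[[0,0,0],0,5.0],[[0,0,0],0,5.0],[[0,0,0],0,5.0],[[0,0,0],0,5.0],[[0,0,0],0,5.0]]}}

```text
clock: 15.05
eef_pos: [476.1, 205.5, 27.0]
tcp_rot: [3.142, 0.003, -2.807]
contact_force: [-0.4, -2.7, 6.9]
opening: 0.667
```

{"name": "servo_tool", "arguments": {"rows": [[[0,0,3],0,5.0],[[0,0,4],-0.12,5.0],[[0,0,2.5],-0.12,5.0],[[1,-0.6,0],-0.12,5.0],[[1.2,-0.7,0],-0.12,5.0]]}}

```text
clock: 15.47
eef_pos: [498.0, 192.9, 123.4]
tcp_rot: [3.139, 0.004, 2.992]
contact_force: [-0.3, -0.7, -2.3]
opening: 0.673
```

{"name": "servo_tool", "arguments": {"rows": [[[1.2,-0.7,0],-0.12,5.0],[[1.2,-0.7,0],-0.12,5.0],[[1.2,-0.7,0],-0.12,5.0],[[1.2,-0.7,0],-0.12,5.0],[[1.2,-0.7,0],-0.12,5.0]]}}

```text
clock: 15.88
eef_pos: [557.5, 156.8, 121.2]
tcp_rot: [3.141, 0.001, 2.39]
contact_force: [0.6, -0.7, -1.3]
opening: 0.671
```

{"name": "servo_tool", "arguments": {"rows": [[[1.2,-0.7,0],-0.12,5.0],[[1.2,-0.7,0],-0.12,5.0],[[0.6,-0.4,0],-0.12,5.0],[[0,0,0],-0.12,5.0],[[0,0,-1],-0.12,5.0]]}}

```text
clock: 16.3
eef_pos: [588.7, 139.1, 112.6]
tcp_rot: [3.137, -0.0, 1.79]
contact_force: [0.3, 0.5, -1.6]
opening: 0.664
```

{"name": "servo_tool", "arguments": {"rows": [[[0,0,-2],-0.12,5.0],[[0,0,-1],-0.053,5.0],[[0,0,0],0,5.0],[[0,0,0],0,5.0]]}}

```text
clock: 16.63
eef_pos: [586.7, 139.1, 80.6]
tcp_rot: [-3.141, 0.0, 1.626]
contact_force: [0.2, -0.0, -0.6]
opening: 0.675
```

{"name": "servo_tool", "arguments": {"rows": [[[0.3,0,-2.5],0,5.0],[[0,0,-2],0,5.0],[[0,0,-0.7],0,5.0],[[0,0,-0.2],0,5.0],[[0,0,0],0,5]]}}

```text
clock: 17.05
eef_pos: [589.9, 139.2, 27.3]
tcp_rot: [-3.141, -0.0, 1.625]
contact_force: [-0.3, -0.3, -1.0]
opening: 0.668
```

{"name": "servo_tool", "arguments": {"rows": [[[0,0,0],0,6.9],[[0,0,0],0,6.9],[[0,0,0],0,6.9],[[0,0,2],0,7.2],[[0,0,4],0,7]]}}

```text
clock: 17.47
eef_pos: [586.9, 138.5, 83.3]
tcp_rot: [-3.134, 0.001, 1.624]
contact_force: [0.4, -0.0, -0.4]
opening: 0.818
```

{"name": "servo_tool", "arguments": {"rows": [[[0,0,4],0,4],[[-2,2,2],0,0],[[-2,3,0],0,0],[[-2,3,0],0,0]]}}

```text
clock: 17.8
eef_pos: [530.6, 219.9, 148.9]
tcp_rot: [3.137, -0.002, 1.622]
contact_force: [0.9, 0.2, 0.0]
opening: 0.255
```

Run:
```python
from h import *
import meas
f=save('top','t3.png')
for x in meas.cans(f): print(x[0],x[2][:2].round(1),round(float(np.degrees(x[3])),1),x[5])
save('scene','s3.png')
print(r.sense()['eef_pos'],r.sense()['tcp_rot'])
```

```text
G [721.3 258.8] 146.9 [110.  42. 136.]
G [591.8 -36.3] 1.3 [104.  83.  53.]
G [591.  141.6] 1.7 [104.  82.  53.]
R [ 595.4 -117.3] 2.0 [104.5  84.   53. ]
R [592.  59.] -6.3 [225. 188. 123.]
[527.62477472 222.3526841  147.35394245] [ 3.14119352e+00 -1.41832037e-03  1.62679655e+00]
```

View pics/t3.png

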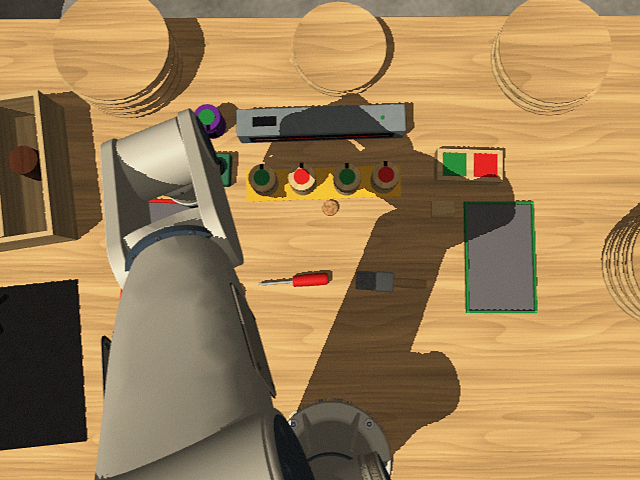

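View pics/s3.png

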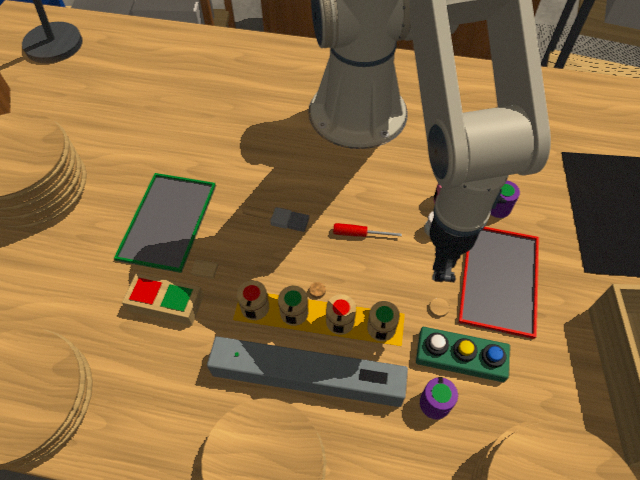

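{"name": "servo_tool", "arguments": {"rows": [[[3.0,0.85,0],0,0],[[3.0,0.85,0],0,0],[[2.95,0.85,0],0,0],[[0,0,-3.5],0,0],[[0,0,-3],0,0]]}}

```text
clock: 18.32
eef_pos: [622.8, 245.3, 82.1]
tcp_rot: [3.136, -0.002, 1.624]
contact_force: [-1.0, -0.5, -0.6]
opening: -0.002
```

{"name": "servo_tool", "arguments": {"rows": [[[0,0,0],0,0],[[0,0,0],0,0]]}}

```text
clock: 18.48
eef_pos: [618.2, 243.8, 80.1]
tcp_rot: [-3.138, 0.001, 1.624]
contact_force: [-0.5, -0.5, 1.0]
opening: -0.001
```

Run:
```python
from h import *
import meas
print(r.sense()['eef_pos'],r.sense()['contact_force'],r.sense()['opening'])
f=wgrab('w7.png'); s=save('scene','s4.png')
cv2.imwrite('pics/s4c.png',cv2.resize(s['frame'][230:420,200:540],None,fx=2.3,fy=2.3)[:,:,::-1])
for x in meas.cans(eyes.grab_frame('top')): print(x[0],x[2][:2].round(1),round(float(np.degrees(x[3])),1),x[5])
```

```text
[618.22202202 243.79896358  80.05895639] [-0.47325712 -0.51342769  1.00090172] -0.001251772115602495
G [591. 142.] 0.8 [234. 197. 129.]
G [592.4 -36.4] 1.4 [108.  85.  54.]
R [ 595.4 -117.7] 2.8 [102.  82.  52.]
R [592.7  58.5] 1.1 [233. 198. 130.]
```

View pics/w7.png

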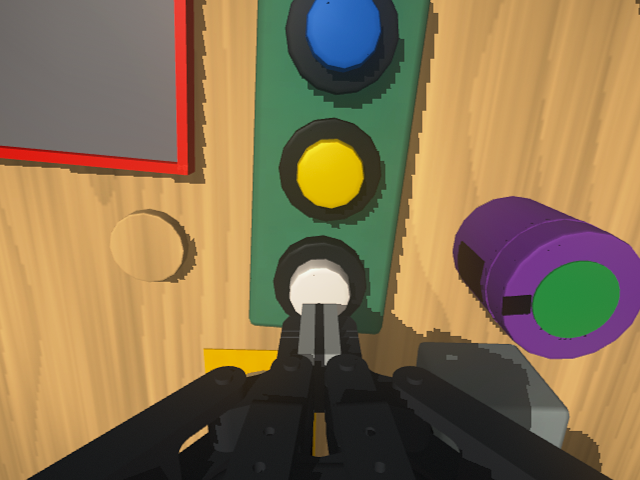

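View pics/s4c.png

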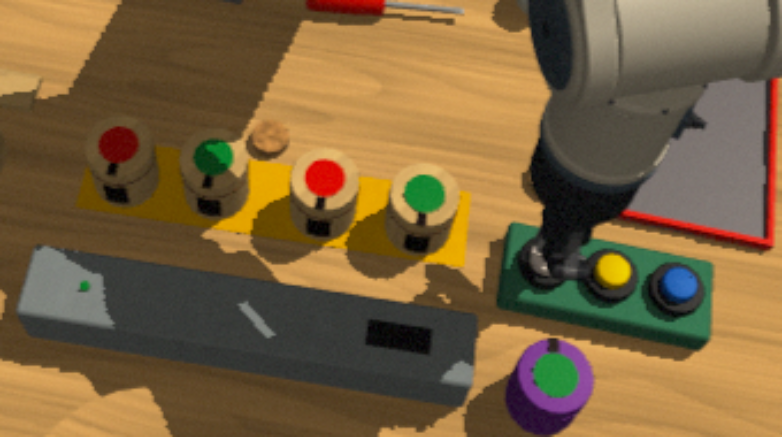

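{"name": "servo_tool", "arguments": {"rows": [[[0,0.4,-0.8],0,0],[[0,0,-0.7],0,0],[[0,0,-0.6],0,0],[[0,0,-0.3],0,0],[[0,0,0],0,0]]}}

```text
clock: 19.05
eef_pos: [619.6, 249.0, 57.3]
tcp_rot: [3.141, -0.0, 1.624]
contact_force: [0.1, 1.6, 4.9]
opening: 0.003
```

{"name": "servo_tool", "arguments": {"rows": [[[0,0,0],0,0],[[0,0,0],0,0]]}}

```text
clock: 19.22
eef_pos: [619.6, 249.0, 57.6]
tcp_rot: [3.141, -0.001, 1.624]
contact_force: [0.9, 2.4, 4.1]
opening: 0.004
```

{"name": "servo_tool", "arguments": {"rows": [[[0,0,-0.15],0,0],[[0,0,-0.1],0,0],[[0,0,0],0,0],[[0,0,0],0,0]]}}

```text
clock: 19.55
eef_pos: [619.8, 249.1, 56.9]
tcp_rot: [3.141, -0.001, 1.624]
contact_force: [-5.6, 0.1, 19.9]
opening: -0.001
```

{"name": "servo_tool", "arguments": {"rows": [[[0,0,1.5],0,0],[[0,0,1.3],0,0],[[0,2.6,0],0,0],[[0,2.5,0],0,0],[[0,0,0],0,0]]}}

```text
clock: 19.97
eef_pos: [619.7, 303.2, 83.6]
tcp_rot: [3.14, -0.002, 1.625]
contact_force: [-0.2, 0.7, -0.2]
opening: 0.001
```

Run:
```python
from h import *
import meas
print(r.sense()['eef_pos'],r.sense()['contact_force'])
s=save('scene','s5.png')
cv2.imwrite('pics/s5c.png',cv2.resize(s['frame'][230:420,200:540],None,fx=2.3,fy=2.3)[:,:,::-1])
for x in meas.cans(eyes.grab_frame('top')): print(x[0],x[2][:2].round(1),round(float(np.degrees(x[3])),1),x[5])
```

```text
[619.65322842 303.20433429  83.56380571] [-0.17822046  0.67581976 -0.21799946]
G [721.6 259.1] -155.5 [103.  36. 128.]
G [591. 142.] 0.8 [235. 198. 130.]
G [591.4 -36.6] 2.0 [104.  82.  52.]
R [ 595.5 -117.4] 1.9 [102.  82.  52.]
R [592.6  58.4] -2.5 [233. 199. 130.]
```

View pics/s5c.png

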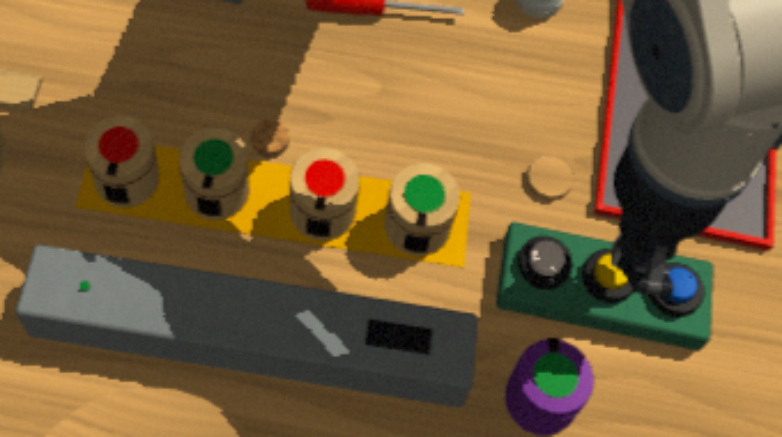

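{"name": "servo_tool", "arguments": {"rows": [[[0,-0.1,-1.2],0,0],[[0,0,-0.8],0,0],[[0,0,-0.5],0,0],[[0,0,-0.2],0,0],[[0,0,-0.1],0,0]]}}

```text
clock: 20.48
eef_pos: [619.2, 297.5, 56.6]
tcp_rot: [-3.14, 0.001, 1.623]
contact_force: [-10.5, -5.6, 34.4]
opening: 0.002
```

{"name": "servo_tool", "arguments": {"rows": [[[0,0,0],0,0],[[0,0,0],0,0],[[0,0,0],0,0]]}}

```text
clock: 20.73
eef_pos: [619.1, 297.5, 56.7]
tcp_rot: [-3.141, 0.001, 1.623]
contact_force: [-9.1, -5.2, 25.9]
opening: 0.0
```

Run:
```python
from h import *
import meas
for x in meas.cans(eyes.grab_frame('top')): print(x[0],x[2][:2].round(1),round(float(np.degrees(x[3])),1),x[5])
```

```text
G [722.8 259.8] -157.2 [106.   38.  121.5]
G [591. 142.] 0.8 [233. 196. 129.]
G [591.9 -36. ] 0.4 [102.  81.  51.]
R [ 595.4 -117.4] 2.0 [102.  81.  52.]
R [592.7  58.7] -10.7 [229. 194. 126.]
```

Run:
```python
from h import *
f=save('top','t6.png'); cv2.imwrite('pics/t6c.png',cv2.resize(f['frame'][150:210,240:410],None,fx=4.5,fy=4.5,interpolation=cv2.INTER_CUBIC)[:,:,::-1])
```

```text
(no output)
```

View pics/t6c.png

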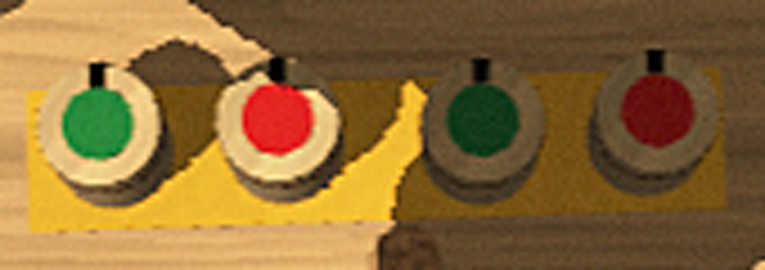

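{"name": "servo_tool", "arguments": {"rows": [[[0,0,1.6],0,0],[[0,0,1.4],0,0],[[0,2.7,0],0,0],[[0,2.6,0],0,0],[[0,0,0],0,0]]}}

```text
clock: 21.25
eef_pos: [619.7, 355.2, 85.3]
tcp_rot: [3.14, -0.002, 1.625]
contact_force: [-0.6, -0.6, -0.5]
opening: -0.004
```

{"name": "servo_tool", "arguments": {"rows": [[[0,0,0],0,0],[[0,0,0],0,0]]}}

```text
clock: 21.42
eef_pos: [618.9, 350.9, 84.2]
tcp_rot: [-3.14, 0.001, 1.624]
contact_force: [0.2, -0.9, 0.3]
opening: 0.003
```

{"name": "servo_tool", "arguments": {"rows": [[[0.1,0.2,-1.2],0,0],[[0,0,-0.9],0,0],[[0,0,-0.5],0,0],[[0,0,-0.2],0,0],[[0,0,-0.1],0,0]]}}

```text
clock: 21.83
eef_pos: [620.3, 352.8, 56.8]
tcp_rot: [-3.141, 0.001, 1.623]
contact_force: [-7.0, -5.4, 24.3]
opening: -0.002
```

{"name": "servo_tool", "arguments": {"rows": [[[0,0,0],0,0],[[0,0,0],0,0],[[0,0,0],0,0]]}}

```text
clock: 22.08
eef_pos: [620.3, 352.8, 56.9]
tcp_rot: [-3.141, 0.001, 1.623]
contact_force: [-5.2, -5.1, 16.9]
opening: 0.001
```

{"name": "servo_tool", "arguments": {"rows": [[[0,0,3],0,0],[[0,0,4],0,0],[[-0.3,-3.6,0.5],0,4],[[-0.3,-3.6,0],0,8.5],[[-0.3,-3.6,0],0,8.5]]}}

```text
clock: 22.5
eef_pos: [611.1, 244.6, 131.0]
tcp_rot: [3.141, -0.0, 1.625]
contact_force: [0.7, -1.5, 0.3]
opening: 0.414
```

{"name": "servo_tool", "arguments": {"rows": [[[-0.4,-3.7,0],0,8.5],[[-0.4,-3.7,0],0,8.5],[[-0.4,-3.7,0],0,8.5],[[-0.4,-3.7,0],0,8.5],[[-0.3,-3.6,0],0,8.5]]}}

```text
clock: 22.92
eef_pos: [591.1, 59.4, 130.0]
tcp_rot: [-3.14, 0.0, 1.623]
contact_force: [1.0, 0.4, 0.1]
opening: 0.999
```

Run:
```python
from h import *
import meas
print(r.sense()['eef_pos'])
f=save('top','t7.png')
for x in meas.cans(f): print(x[0],x[2][:2].round(1),round(float(np.degrees(x[3])),1),x[5])
f=wgrab('w8.png')
print(r.sense()['eef_pos'],proj(f,[592.7,58.6,66]))
```

```text
[591.12392832  59.43955976 129.99771057]
G [721.  259.1] -170.7 [118.  45. 143.]
G [591.5 -37.2] 27.2 [237. 203. 137.]
G [244.9 364.9] -142.5 [149.  73. 170.]
R [ 595.5 -117.4] -44.7 [229. 193. 127.]
[590.88220127  56.70237212 129.90790726] (np.float64(323.96838168566114), np.float64(263.66109277104994))
```

View pics/w8.png

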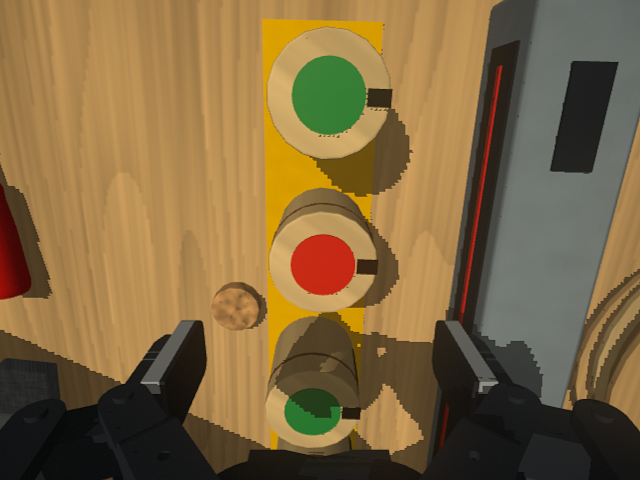

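{"name": "servo_tool", "arguments": {"rows": [[[0.2,0.2,-4.0],0,8.0],[[0,0,-3.8],0,8.0],[[0,0,-2],0,8.0],[[0,0,-0.7],0,8.0],[[0,0,0],0,8.0]]}}

```text
clock: 23.43
eef_pos: [592.6, 63.6, 23.5]
tcp_rot: [-3.137, 0.0, 1.624]
contact_force: [-0.5, 0.6, 0.0]
opening: 0.934
```

{"name": "servo_tool", "arguments": {"rows": [[[0,0,0],0,5.0],[[0,0,0],0,5.0],[[0,0,0],0,5.0],[[0,0,0],0,5.0],[[0,0,0],0,5.0]]}}

```text
clock: 23.85
eef_pos: [595.5, 63.9, 27.4]
tcp_rot: [3.139, -0.0, 1.624]
contact_force: [0.2, 1.3, 6.9]
opening: 0.669
```

{"name": "servo_tool", "arguments": {"rows": [[[0,0,3],0,5.0],[[0,0,4],0,5.0],[[0,0,3],0,5.0],[[-2.1,3.1,0],0,5.0],[[-2.1,3.1,0],0,5.0]]}}

```text
clock: 24.27
eef_pos: [554.4, 125.6, 128.8]
tcp_rot: [3.135, -0.001, 1.621]
contact_force: [0.9, 1.1, -2.5]
opening: 0.67
```

{"name": "servo_tool", "arguments": {"rows": [[[-2.1,3.1,0],0,5.0],[[-2.1,3.1,0],0,5.0],[[-2.1,3.1,0],0,5.0],[[-2.1,3.1,0],0,5.0],[[-2.1,3.1,0],0,5.0]]}}

```text
clock: 24.68
eef_pos: [446.2, 281.9, 126.4]
tcp_rot: [3.141, -0.0, 1.624]
contact_force: [0.0, 0.9, -1.6]
opening: 0.67
```

{"name": "servo_tool", "arguments": {"rows": [[[-2.1,3.1,0],0,5.0],[[-2.1,3.1,0],0,5.0],[[-2.1,3.1,-2],0,5.0],[[0,0,-3],0,5.0],[[0,0,0],0,5.0]]}}

```text
clock: 25.1
eef_pos: [381.6, 372.8, 72.9]
tcp_rot: [-3.138, 0.003, 1.627]
contact_force: [-0.8, -1.8, -1.9]
opening: 0.67
```

{"name": "servo_tool", "arguments": {"rows": [[[0,0,-2],0,5.0],[[0,0,-1.2],0,5.0],[[0,0,-0.7],0,5.0],[[0,0,-0.3],0,5.0],[[0,0,0],0,5]]}}

```text
clock: 25.52
eef_pos: [385.0, 372.5, 34.1]
tcp_rot: [-3.141, 0.0, 1.623]
contact_force: [0.5, -0.5, -1.7]
opening: 0.669
```

{"name": "servo_tool", "arguments": {"rows": [[[0,0,-0.1],0,5],[[0,0,0],0,5]]}}

```text
clock: 25.68
eef_pos: [385.3, 373.2, 33.8]
tcp_rot: [3.141, -0.001, 1.623]
contact_force: [0.4, -0.5, -1.8]
opening: 0.671
```

{"name": "servo_tool", "arguments": {"rows": [[[0,0,-0.15],0,5],[[0,0,0],0,5],[[0,0,0],0,5]]}}

```text
clock: 25.93
eef_pos: [385.3, 373.4, 32.3]
tcp_rot: [3.14, -0.001, 1.624]
contact_force: [0.6, -1.1, 5.5]
opening: 0.668
```

{"name": "servo_tool", "arguments": {"rows": [[[0,0,0],0,6.9],[[0,0,0],0,6.9],[[0,0,0],0,6.9],[[0,0,2],0,6.9],[[0,0,4],0,8.5]]}}

```text
clock: 26.35
eef_pos: [382.3, 370.9, 88.5]
tcp_rot: [-3.135, 0.005, 1.624]
contact_force: [-0.2, 0.1, 0.3]
opening: 0.926
```

{"name": "servo_tool", "arguments": {"rows": [[[0,0,4],0,8.5],[[2.1,-4.0,0],0,8.5],[[2.1,-4.0,0],0,8.5],[[2.1,-4.0,0],0,8.5],[[2.1,-4.0,0],0,8.5]]}}

```text
clock: 26.77
eef_pos: [462.6, 224.2, 132.0]
tcp_rot: [3.141, -0.0, 1.625]
contact_force: [2.0, 0.2, 0.6]
opening: 0.995
```

Run:
```python
from h import *
import meas
f=save('top','t8.png')
for x in meas.cans(f): print(x[0],x[2][:2].round(1),round(float(np.degrees(x[3])),1),x[5])
print(r.sense()['eef_pos'])
```

```text
G [721.  259.1] -170.7 [112.5  43.  137. ]
G [591.  142.1] 0.6 [110.5  87.   56. ]
G [593.2 -37.9] 5.2 [103.  81.  52.]
R [ 595.5 -117.3] 1.8 [102.  82.  52.]
[465.40334746 218.55856034 131.92009412]
```

View pics/t8.png

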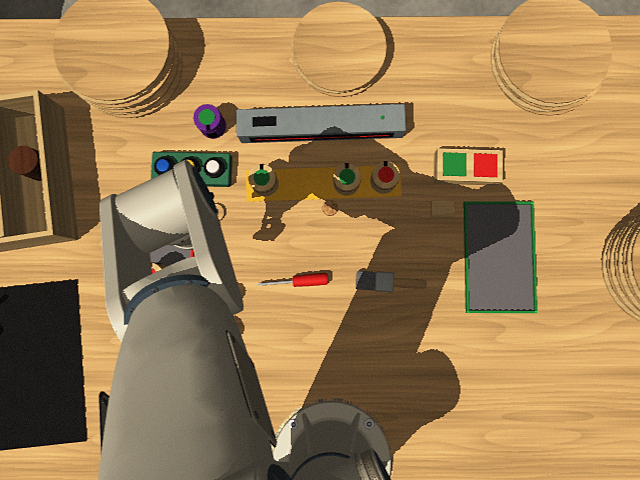

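{"name": "servo_tool", "arguments": {"rows": [[[1.4,-3.7,0],0,8.5],[[1.4,-3.7,0],0,8.5],[[1.4,-3.7,0],0,8.5],[[1.4,-3.7,0],0,8.5],[[1.4,-3.7,0],0,8.5]]}}

```text
clock: 27.23
eef_pos: [532.4, 38.7, 131.6]
tcp_rot: [-3.142, -0.0, 1.624]
contact_force: [1.1, 0.7, 0.0]
opening: 0.996
```

{"name": "servo_tool", "arguments": {"rows": [[[1.5,-3.7,0],0,8.5],[[1.5,-3.7,0],0,8.5],[[1.5,-3.8,0],0,8.5],[[1.5,-3.8,0],0,8.5],[[0,0,0],0,8.5]]}}

```text
clock: 27.65
eef_pos: [595.0, -115.6, 132.0]
tcp_rot: [3.138, 0.002, 1.62]
contact_force: [0.1, 0.1, 0.8]
opening: 0.996
```

{"name": "servo_tool", "arguments": {"rows": [[[0,0,0],0,8.5],[[0,0,0],0,8.5]]}}

```text
clock: 27.82
eef_pos: [591.5, -109.4, 131.2]
tcp_rot: [-3.14, -0.001, 1.623]
contact_force: [-0.7, 0.9, 0.3]
opening: 0.997
```

Run:
```python
from h import *
import meas
f=save('top','t9.png')
for x in meas.cans(f): print(x[0],x[2][:2].round(1),round(float(np.degrees(x[3])),1),x[5])
f=wgrab('w9.png')
print(r.sense()['eef_pos'],proj(f,[595.5,-117.4,66]))
```

```text
G [721.  259.1] -170.9 [111.  42. 135.]
G [591. 142.] 0.7 [233. 195. 128.]
G [592.4 -32.5] -8.0 [218. 185. 127.]
R [386.1 369.6] 0.9 [232. 197. 129.]
[ 591.52414551 -108.36713464  131.38962241] (np.float64(325.5495887056451), np.float64(286.0454658801878))
```

View pics/w9.png

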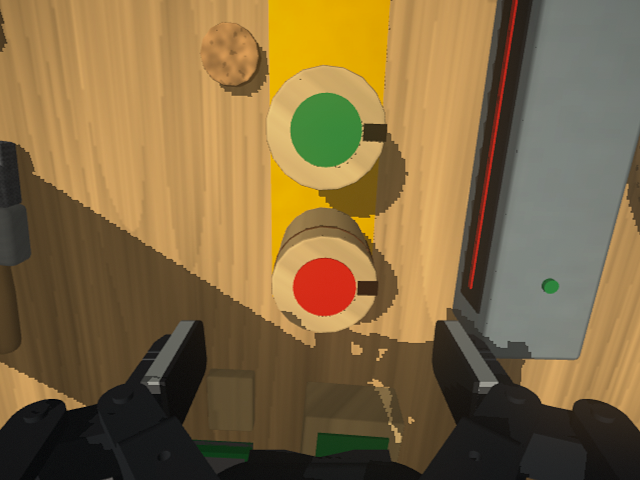

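View pics/t9.png

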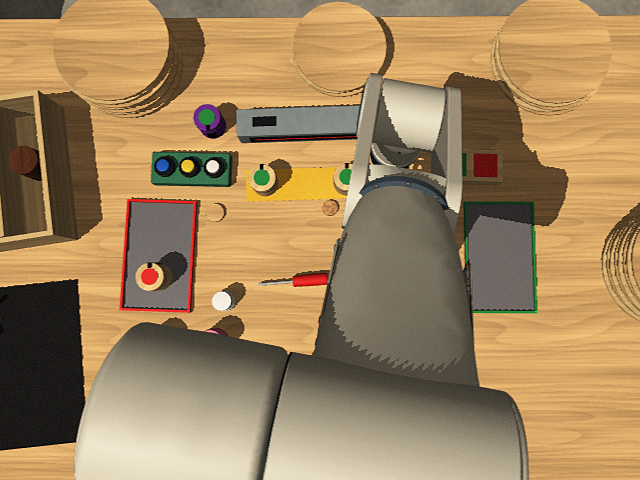

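{"name": "servo_tool", "arguments": {"rows": [[[0.4,-0.9,-3.0],0,8.0],[[0,0,-3.0],0,8.0],[[0,0,0],0,8.0],[[0,0,0],0,8.0]]}}

```text
clock: 28.25
eef_pos: [594.6, -117.1, 70.7]
tcp_rot: [-3.138, -0.001, 1.625]
contact_force: [-0.4, 1.0, 0.8]
opening: 0.937
```

{"name": "servo_tool", "arguments": {"rows": [[[0,0,-2.5],0,8.0],[[0,0,-1.5],0,8.0],[[0,0,-0.6],0,8.0],[[0,0,0],0,8.0],[[0,0,0],0,5.0]]}}

```text
clock: 28.67
eef_pos: [596.9, -118.2, 27.0]
tcp_rot: [3.14, 0.0, 1.624]
contact_force: [-0.4, -0.1, -1.1]
opening: 0.814
```

{"name": "servo_tool", "arguments": {"rows": [[[0,0,0],0,5.0],[[0,0,0],0,5.0],[[0,0,0],0,5.0],[[0,0,0],0,5.0]]}}

```text
clock: 29.0
eef_pos: [597.1, -118.5, 27.5]
tcp_rot: [3.14, 0.0, 1.624]
contact_force: [-0.6, 1.5, 7.4]
opening: 0.668
```

{"name": "servo_tool", "arguments": {"rows": [[[0,0,3],0,5.0],[[0,0,4],0,5.0],[[-0.5,1,3],0,5.0],[[-0.9,3,0.5],0,5.0],[[-0.9,3.6,0],0,5.0]]}}

```text
clock: 29.42
eef_pos: [575.4, -43.3, 134.6]
tcp_rot: [3.135, 0.001, 1.621]
contact_force: [-0.1, 0.2, -2.4]
opening: 0.675
```

{"name": "servo_tool", "arguments": {"rows": [[[-0.9,3.8,0],0,5.0],[[-0.9,3.8,0],0,5.0],[[-0.9,3.8,0],0,5.0],[[-0.9,3.8,0],0,5.0],[[-0.9,3.8,0],0,5.0]]}}

```text
clock: 29.83
eef_pos: [527.7, 149.2, 131.6]
tcp_rot: [3.14, -0.0, 1.624]
contact_force: [1.5, 0.7, -2.4]
opening: 0.669
```

{"name": "servo_tool", "arguments": {"rows": [[[-0.9,3.8,0],0,5.0],[[-0.9,3.8,0],0,5.0],[[-0.9,3.8,0],0,5.0],[[-0.9,3.8,0],0,5.0],[[-0.9,3.8,0],0,5.0]]}}

```text
clock: 30.25
eef_pos: [482.5, 339.5, 131.6]
tcp_rot: [3.141, -0.001, 1.624]
contact_force: [0.4, -0.0, -3.1]
opening: 0.671
```

{"name": "servo_tool", "arguments": {"rows": [[[0,2.5,0],0,5.0],[[0,0,-2],0,5.0],[[0,0,-2],0,5.0],[[0,0,0],0,5.0],[[0,0,0],0,5.0]]}}

```text
clock: 30.67
eef_pos: [482.4, 362.1, 90.4]
tcp_rot: [-3.14, 0.001, 1.624]
contact_force: [-0.3, 0.5, -1.8]
opening: 0.667
```

{"name": "servo_tool", "arguments": {"rows": [[[0,0.7,-2.5],0,5.0],[[0,0,-1.8],0,5.0],[[0,0,-1.0],0,5.0],[[0,0,-0.4],0,5.0],[[0,0,0],0,5]]}}

```text
clock: 31.08
eef_pos: [483.3, 369.1, 33.8]
tcp_rot: [-3.141, 0.0, 1.623]
contact_force: [-0.1, -0.6, -1.8]
opening: 0.668
```

{"name": "servo_tool", "arguments": {"rows": [[[0,0,-0.1],0,5],[[0,0,0],0,5]]}}

```text
clock: 31.25
eef_pos: [483.9, 369.8, 33.8]
tcp_rot: [3.14, -0.001, 1.623]
contact_force: [-0.3, 0.7, -2.6]
opening: 0.668
```

{"name": "servo_tool", "arguments": {"rows": [[[0,0,-0.15],0,5],[[0,0,0],0,5],[[0,0,0],0,5]]}}

```text
clock: 31.5
eef_pos: [484.0, 370.0, 32.5]
tcp_rot: [3.14, -0.001, 1.624]
contact_force: [-0.3, -1.3, 5.8]
opening: 0.669
```

{"name": "servo_tool", "arguments": {"rows": [[[0,0,0],0,6.9],[[0,0,0],0,6.9],[[0,0,0],0,6.9],[[0,0,2],0,6.9],[[0,0,4],0,8.0]]}}

```text
clock: 31.92
eef_pos: [480.5, 367.5, 87.5]
tcp_rot: [-3.135, 0.005, 1.624]
contact_force: [1.0, 0.2, 0.0]
opening: 0.924
```

{"name": "servo_tool", "arguments": {"rows": [[[0,0,4],0,8.5],[[1.5,-3.2,0],0,8.5],[[1.5,-3.3,0],0,8.5],[[1.5,-3.3,0],0,8.5],[[1.5,-3.3,0],0,8.5]]}}

```text
clock: 32.33
eef_pos: [543.6, 237.3, 131.6]
tcp_rot: [3.141, -0.0, 1.625]
contact_force: [0.2, 1.5, -0.1]
opening: 0.996
```

{"name": "servo_tool", "arguments": {"rows": [[[1.5,-3.3,0],0,8.5],[[1.5,-3.3,0],0,8.5],[[1.5,-3,0],0,8.5],[[0,0,0],0,8.5],[[0,0,0],0,8.5]]}}

```text
clock: 32.75
eef_pos: [588.8, 140.9, 131.1]
tcp_rot: [3.142, -0.0, 1.621]
contact_force: [0.7, 0.1, -0.4]
opening: 0.997
```

Run:
```python
from h import *
import meas
f=save('top','t10.png')
for x in meas.cans(f): print(x[0],x[2][:2].round(1),round(float(np.degrees(x[3])),1),x[5])
f=wgrab('w10.png')
print(r.sense()['eef_pos'],proj(f,[591,142,66]))
```

```text
G [591.6 -36.5] 1.8 [237. 201. 134.]
G [245.1 367.4] nan [158.  82. 162.]
R [485.4 373.2] 2.4 [237. 205. 135.]
R [386.1 369.9] -66.1 [231. 195. 128.]
[587.80671109 142.83889133 131.00222937] (np.float64(324.1283560456347), np.float64(271.36122032258794))
```

View pics/w10.png

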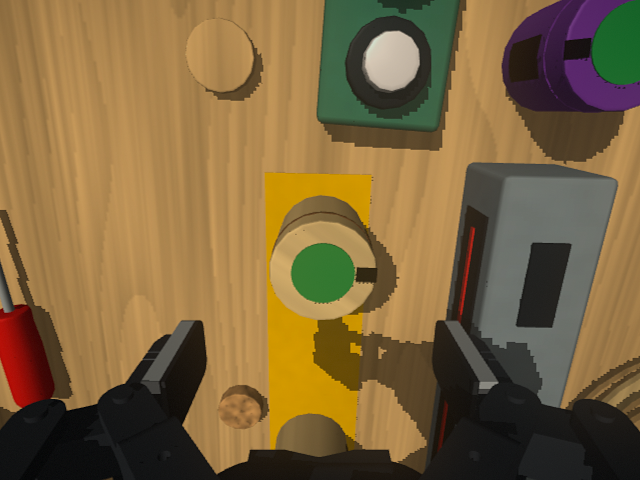

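A is centred at (323,272); both reds read as standing in the red tray.

{"name": "servo_tool", "arguments": {"rows": [[[0.3,0,-4.0],0,8.0],[[0,0,-3.5],0,8.0],[[0,0,-2.2],0,8.0],[[0,0,-0.7],0,8.0],[[0,0,0],0,8.0]]}}

```text
clock: 33.27
eef_pos: [589.3, 143.4, 25.3]
tcp_rot: [-3.138, 0.001, 1.625]
contact_force: [-0.6, -0.0, -0.4]
opening: 0.932
```

{"name": "servo_tool", "arguments": {"rows": [[[0,0,0],0,5.0],[[0,0,0],0,5.0],[[0,0,0],0,5.0],[[0,0,0],0,5.0],[[0,0,0],0,5.0]]}}

```text
clock: 33.68
eef_pos: [592.5, 143.1, 29.0]
tcp_rot: [3.139, -0.001, 1.624]
contact_force: [-1.7, 2.3, 7.3]
opening: 0.669
```

{"name": "servo_tool", "arguments": {"rows": [[[0,0,3],0,5.0],[[0,0,4],0,5.0],[[-0.5,-1,3],0,5.0],[[-1.5,-3,0],0,5.0],[[-1.5,-3.6,0],0,5.0]]}}

```text
clock: 34.1
eef_pos: [558.1, 67.2, 130.3]
tcp_rot: [3.135, -0.001, 1.626]
contact_force: [0.3, -1.6, -2.2]
opening: 0.669
```

{"name": "servo_tool", "arguments": {"rows": [[[-1.5,-3.6,0],0,5.0],[[-1.5,-3.6,0],0,5.0],[[-1.5,-3.6,0],0,5.0],[[-1.5,-3.6,0],0,5.0],[[-1.5,-3.6,0],0,5.0]]}}

```text
clock: 34.52
eef_pos: [480.3, -115.0, 127.9]
tcp_rot: [3.14, 0.0, 1.624]
contact_force: [0.5, -0.9, -1.2]
opening: 0.668
```

{"name": "servo_tool", "arguments": {"rows": [[[-1.5,-3.6,0],0,5.0],[[-1.5,-3.6,0],0,5.0],[[-1.5,-3.6,0],0,5.0],[[-1.5,-3.6,0],0,5.0],[[-1.5,-3.6,0],0,5.0]]}}

```text
clock: 34.93
eef_pos: [405.2, -295.3, 128.0]
tcp_rot: [3.141, 0.001, 1.624]
contact_force: [0.8, -1.1, -2.5]
opening: 0.669
```

{"name": "servo_tool", "arguments": {"rows": [[[-1.5,-3.6,0],0,5.0],[[-1.4,-3.6,0],0,5.0],[[0,0,-2],0,5.0],[[0,0,-2],0,5.0],[[0,0,0],0,5.0]]}}

```text
clock: 35.35
eef_pos: [375.2, -365.0, 85.0]
tcp_rot: [-3.139, -0.003, 1.622]
contact_force: [-0.4, 1.5, -2.4]
opening: 0.672
```

{"name": "servo_tool", "arguments": {"rows": [[[0,0,0],0,5.0],[[0,0,0],0,5.0]]}}

```text
clock: 35.52
eef_pos: [377.6, -365.5, 88.1]
tcp_rot: [3.141, 0.001, 1.624]
contact_force: [0.3, 0.6, -0.8]
opening: 0.67
```

{"name": "servo_tool", "arguments": {"rows": [[[0,0,-2.5],0,5.0],[[0,0,-1.6],0,5.0],[[0,0,-0.8],0,5.0],[[0,0,-0.3],0,5.0],[[0,0,-0.1],0,5]]}}

```text
clock: 35.93
eef_pos: [377.6, -365.5, 34.6]
tcp_rot: [3.141, 0.0, 1.624]
contact_force: [0.5, 0.2, -2.3]
opening: 0.67
```

{"name": "servo_tool", "arguments": {"rows": [[[0,0,0],0,5],[[0,0,0],0,5]]}}

```text
clock: 36.1
eef_pos: [377.8, -365.9, 35.1]
tcp_rot: [3.141, 0.001, 1.624]
contact_force: [0.5, -0.2, -1.3]
opening: 0.67
```

{"name": "servo_tool", "arguments": {"rows": [[[0,0,-0.15],0,5],[[0,0,0],0,5],[[0,0,0],0,5]]}}

```text
clock: 36.35
eef_pos: [377.8, -366.1, 34.0]
tcp_rot: [3.14, 0.001, 1.624]
contact_force: [-0.9, 1.4, 8.0]
opening: 0.671
```

{"name": "servo_tool", "arguments": {"rows": [[[0,0,0],0,6.9],[[0,0,0],0,6.9],[[0,0,0],0,6.9],[[0,0,2],0,6.9],[[0,0,4],0,8.0]]}}

```text
clock: 36.77
eef_pos: [375.0, -363.4, 89.8]
tcp_rot: [-3.136, -0.006, 1.624]
contact_force: [-0.6, 0.4, -0.5]
opening: 0.925
```

{"name": "servo_tool", "arguments": {"rows": [[[0,0,4],0,8.5],[[2.1,3.2,0],0,8.5],[[2.1,3.3,0],0,8.5],[[2.1,3.3,0],0,8.5],[[2.1,3.3,0],0,8.5]]}}

```text
clock: 37.18
eef_pos: [461.8, -233.3, 133.2]
tcp_rot: [3.141, 0.001, 1.623]
contact_force: [1.1, -0.4, 0.4]
opening: 1.001
```

{"name": "servo_tool", "arguments": {"rows": [[[2.1,3.3,0],0,8.5],[[2.1,3.3,0],0,8.5],[[2.1,3.3,0],0,8.5],[[2.2,3.3,0],0,8.5],[[2.2,3.3,0],0,8.5]]}}

```text
clock: 37.6
eef_pos: [568.9, -67.6, 132.7]
tcp_rot: [3.142, 0.0, 1.624]
contact_force: [0.4, -0.0, -0.6]
opening: 0.995
```

{"name": "servo_tool", "arguments": {"rows": [[[2.2,3.3,0],0,8.5],[[0,0,0],0,8.5],[[0,0,0],0,8.5],[[0,0,0],0,8.5]]}}

```text
clock: 37.93
eef_pos: [589.7, -36.4, 132.3]
tcp_rot: [-3.141, 0.0, 1.625]
contact_force: [0.5, -0.4, 0.1]
opening: 0.992
```

Run:
```python
from h import *
import meas
f=save('top','t11.png')
for x in meas.cans(f): print(x[0],x[2][:2].round(1),round(float(np.degrees(x[3])),1),x[5])
f=wgrab('w11.png')
print(r.sense()['eef_pos'],proj(f,[591.6,-36.5,66]))
```

```text
G [721.1 259.1] -170.6 [114.  43. 138.]
G [ 378.8 -369.9] 1.6 [234. 197. 129.]
G [249.4 245.5] -82.3 [247. 157. 180.]
G [244.9 364.9] -142.4 [144.  70. 165.]
R [485.1 373.1] 2.8 [235. 201. 132.]
R [386.1 369.7] 0.8 [235. 201. 131.]
[589.3979187  -37.38913019 132.46938214] (np.float64(323.02849937256303), np.float64(269.32417152363143))
```

View pics/w11.png

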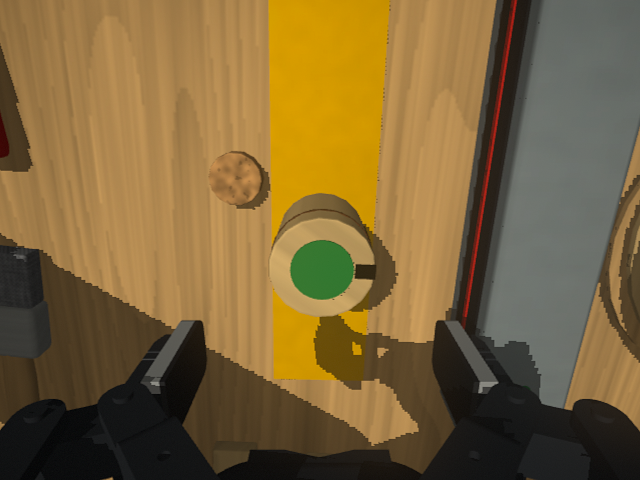

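C is centred at (322,270), the cork disc at (236,178) is out of the finger path, and the other three stand in their trays.

{"name": "servo_tool", "arguments": {"rows": [[[0.2,0.1,-4.0],0,8.0],[[0,0,-3.7],0,8.0],[[0,0,-2.2],0,8.0],[[0,0,-0.7],0,8.0],[[0,0,0],0,8.0]]}}

```text
clock: 38.45
eef_pos: [590.4, -36.4, 25.0]
tcp_rot: [-3.138, -0.0, 1.622]
contact_force: [0.8, -0.4, 0.5]
opening: 0.937
```

{"name": "servo_tool", "arguments": {"rows": [[[0,0,0],0,5.0],[[0,0,0],0,5.0],[[0,0,0],0,5.0],[[0,0,0],0,5.0],[[0,0,0],0,5.0]]}}

```text
clock: 38.87
eef_pos: [593.5, -35.8, 28.6]
tcp_rot: [3.139, 0.001, 1.624]
contact_force: [-0.8, -2.2, 7.2]
opening: 0.67
```

{"name": "servo_tool", "arguments": {"rows": [[[0,0,3],0,5.0],[[0,0,4],0,5.0],[[-0.5,-1.5,3],0,5.0],[[-1.3,-3.5,0],0,5.0],[[-1.3,-3.5,0],0,5.0]]}}

```text
clock: 39.28
eef_pos: [563.1, -120.8, 130.1]
tcp_rot: [3.135, 0.002, 1.627]
contact_force: [-0.7, -0.4, -2.9]
opening: 0.67
```

{"name": "servo_tool", "arguments": {"rows": [[[-1.3,-3.6,0],0,5.0],[[-1.2,-3.6,0],0,5.0],[[-1.2,-3.6,0],0,5.0],[[-1.2,-3.6,0],0,5.0],[[-1.2,-3.6,0],0,5.0]]}}

```text
clock: 39.7
eef_pos: [499.6, -302.2, 127.6]
tcp_rot: [3.14, 0.001, 1.624]
contact_force: [0.4, 0.4, -1.9]
opening: 0.669
```

{"name": "servo_tool", "arguments": {"rows": [[[-1.2,-3.3,0],0,5.0],[[-1.1,-3.2,0],0,5.0],[[0,0,-2],0,5.0],[[0,0,-2],0,5.0],[[0,0,0],0,5.0]]}}

```text
clock: 40.12
eef_pos: [475.1, -364.9, 84.2]
tcp_rot: [-3.138, -0.003, 1.622]
contact_force: [-1.2, 0.6, -1.8]
opening: 0.67
```

{"name": "servo_tool", "arguments": {"rows": [[[0,0,0],0,5.0],[[0,0,0],0,5.0]]}}

```text
clock: 40.28
eef_pos: [477.8, -365.5, 87.7]
tcp_rot: [3.141, 0.001, 1.624]
contact_force: [1.0, -0.2, -1.4]
opening: 0.667
```

{"name": "servo_tool", "arguments": {"rows": [[[0,0,-2.5],0,5.0],[[0,0,-1.6],0,5.0],[[0,0,-0.8],0,5.0],[[0,0,-0.3],0,5.0],[[0,0,-0.1],0,5]]}}

```text
clock: 40.7
eef_pos: [477.7, -365.4, 34.1]
tcp_rot: [3.141, 0.0, 1.624]
contact_force: [0.0, -0.3, -1.9]
opening: 0.671
```

{"name": "servo_tool", "arguments": {"rows": [[[0,0,-0.15],0,5],[[0,0,0],0,5],[[0,0,0],0,5]]}}

```text
clock: 40.95
eef_pos: [478.0, -365.9, 33.6]
tcp_rot: [3.14, 0.001, 1.624]
contact_force: [-0.8, 1.6, 6.0]
opening: 0.666
```

{"name": "servo_tool", "arguments": {"rows": [[[0,0,0],0,6.9],[[0,0,0],0,6.9],[[0,0,0],0,6.9],[[0,0,2],0,6.9],[[0,0,4],0,8.0]]}}

```text
clock: 41.37
eef_pos: [474.6, -363.6, 88.7]
tcp_rot: [-3.135, -0.005, 1.624]
contact_force: [0.4, 0.1, 0.1]
opening: 0.92
```

{"name": "servo_tool", "arguments": {"rows": [[[0,0,4],0,8.5],[[0,0,4],0,8.5],[[0,2,3],0,8.5],[[-3,3,0],0,8.5],[[-3,3,0],0,8.5]]}}

```text
clock: 41.78
eef_pos: [419.5, -287.0, 204.3]
tcp_rot: [3.137, 0.003, 1.624]
contact_force: [0.2, 1.6, 0.6]
opening: 0.997
```

{"name": "servo_tool", "arguments": {"rows": [[[-3,3,0],0,8.5],[[-3,3,0],0,8.5],[[0,0,0],0,8.5],[[0,0,0],0,8.5]]}}

```text
clock: 42.12
eef_pos: [357.9, -226.4, 202.3]
tcp_rot: [-3.142, 0.0, 1.625]
contact_force: [0.4, -1.0, -0.1]
opening: 0.997
```

Run:
```python
from h import *
import meas
f=save('top','t12.png')
for x in meas.cans(f): print(x[0],x[2][:2].round(1),round(float(np.degrees(x[3])),1),x[5])
save('scene','s12.png'); print(r.sense()['eef_pos'],r.sense()['contact_force'])
```

```text
G [720.9 258.9] -171.1 [ 97.  36. 119.]
G [249.3 245.5] -82.0 [234. 136. 157.]
G [244.9 364.9] -142.5 [124.  59. 143.]
R [485.3 373.2] 2.4 [214. 176. 113.]
R [386.1 369.9] 0.3 [214. 176. 112.]
[ 360.30164852 -228.32206747  202.77103461] [0.13960586 0.26364886 0.01261208]
```

View pics/t12.png

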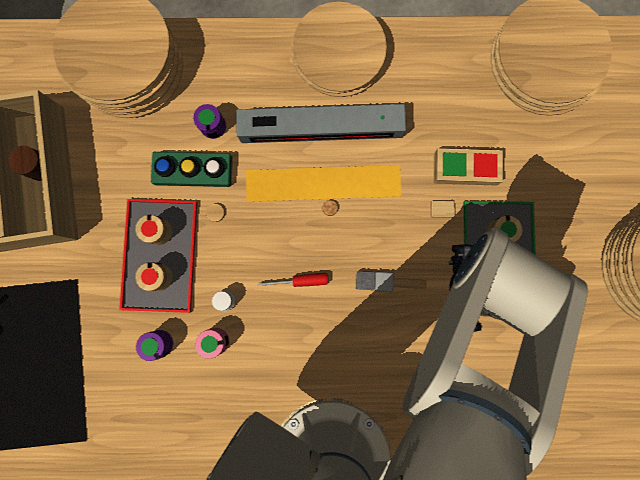

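View pics/s12.png

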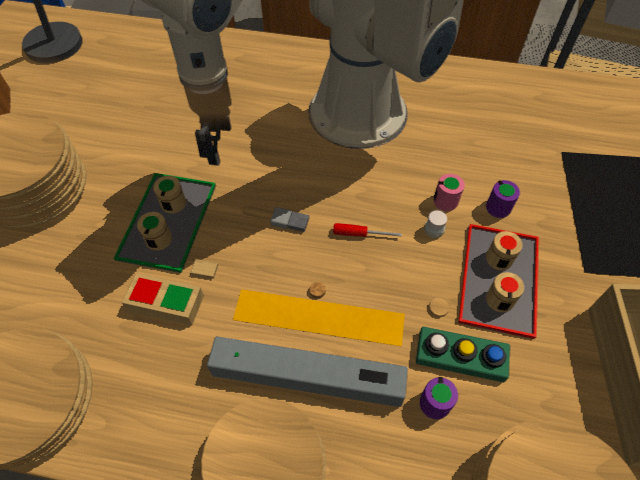

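```bash
python3 -c "
from rig import r
print(r.sign_off())"
```

```text
the job is handed in; nothing more can be done
None
```

I checked in all four wooden canisters (two green, two red), sorted them and handed the job in at about 42 s. The hand-in reports no verdict.

- **Check-in:** all four stood on the yellow strip with their marks to the reader. Between placing them and the yellow press, readings were within about 3° of the strip axis, except for one red canister.
- **One odd angle reading:** that red canister gave -6.3°, -2.5° and -10.7° at times, the last while the yellow key was down. A shadow edge was crossing its lid; its position had not changed, and a close crop showed its bar pointing at the reader. All readings were within the 17° limit.
- **Keys:** I pressed white, then yellow, then blue. Each reached its stop, with the force rising to about 17–34 N.
- **Sorting:** in the last pictures both red canisters stand upright in the red tray, at about (386, 370) and (485, 373) mm.
    - **Green tray:** both green canisters stand upright there. One was measured at about (379, -370) mm. The other was released at about (478, -366) mm, and I confirmed it only by eye because the arm and its shadow hid it from the top view's measurement.
- **Rest of the bench:** all keys look up, and the other things look to be where they were. I compared them by eye and did not measure them. I saw no canister knocked aside, and the gripper was clear of everything.

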